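# Turn the freshly backed coaster over with the spatula

### The arm

A 6-joint arm with a two-finger parallel gripper is mounted at the origin on a cart in front of the work surface, level with it; the furniture and walls round the work are solid. World frame = base frame: x ahead of the robot, y to its left, z up, the work surface at z = 0. Lengths are in m, angles in degrees, forces in N, time in s.
With the tool pointing down it reaches from about 0.35 to 0.875 m from the base axis. Payload 4.2 kg.
Tool frame: the origin (TCP) lies at the very end of the fingers, on their centre line; the grasp point (between the pads) lies 19 mm behind it; z points along the fingers, y is the line along which they close (so a half turn about z gives the same grasp; the last joint's range is limited). The gripper opens to 87 mm and grips with 3 to 60 N. Pads are 19 mm wide; open, the fingers measure 117 mm over their backs; the gripper's body (75 mm by 190 mm) begins 51 mm behind the grasp point.
Start: joints at [-59.439, 22.042, 0.453, 0, -68.411, -14.817], TCP at [0.17, -0.602, 0.191] pointing down, gripper open.
Joint ranges: [-179.83, 179.83], [-69.29, 118.12], [-61.27, 80.66], [-181.25, 117.63], [-171.15, -9.14], [-177.46, 177.46]. Speed limits (degrees/s): [159.86, 159.86, 180, 180, 180, 180].

### API

Orientations are given as a 3x3 rotation matrix whose columns are the frame's x, y, z axes.
In Python, from station import monitor, cams, ticket gives the robot as it stands.
- The arm moves only by the tool drive_tool, never from a script. Its argument "moves" is a list of rows, each an object with "delta_pos": the shift along the tool's x, y, z in mm, a list of three; "turn": the turn about the tool's z in rad; "claw": the opening, from 0 (shut) to 1 (fully open). A call has 1 to 12 rows; each row shifts and turns the commanded pose from where the row before left it, along the tool's axes as they then stand; what a row does not reach is not made up. A row lasts 1/8 s, in which the tool goes at most 62.5 mm and 10.7 degrees, less where a joint would pass 70% of its speed; a pose out of reach is approached as far as the arm can. A call is refused whole if a number of a shift passes 62.5 or a number of a turn 0.188, either way. A call with a gripper value outside its range is refused whole. The fingers move at their own pace and stop on an object; the grip force is fixed at half the most. Time passes only in rows, so rows that do not move let the fingers close. It gives the time, the measured TCP pose, the force, the opening and the grip force at its end, in the units of the state.
- monitor.sense(): the state, without advancing time (a new reading comes with each control period).
- cams.capture(name): name is "scene" or "side" or "wrist"; returns a dict with "color" (400x640x3 uint8, red, green, blue), "range_z" (400x640 float32, m along the optical axis (not along the pixel's ray), 0 where there is no reading), "vertical_fov" (degrees; the focal length in pixels is half the picture's height over the tangent of half this angle, whatever the lens; pixels are square), "cx", "cy" (the principal point, pixels), "dist" ([k1, k2, p1, p2, k3] as OpenCV has them; the pictures are not rectified), "extrinsics" (4x4, takes a point from camera to world coordinates). Camera axes: x right, y down, z forward; pixel columns grow to the right and rows downward; lengths in m; the calibration is good to about 2 mm. A picture is of the moment at which its call begins.
- ticket.finish_job(): hands the job in; it is judged then, once.
The state is a dict: "time_s": time; "joints": joint angles; "joint_velocities": joint speeds; "effort": joint torques, N m; "tcp_pos": TCP position; "ee_rot": TCP orientation; "wrist_force": force on the tool from outside, world axes, zero at the start; "moment": the same for the moment, N m; "gripper_width": opening from 0.0 (shut) to 1.0 (fully open); "gripper_force": force on a finger pad.
Only numpy, scipy, OpenCV 4.12 (cv2) and the standard library are available. Lean on these libraries where they do the work, as an engineer would, in place of code of your own. Each camera call takes 0.05 s, during which the arm holds its last target. There are 200 camera calls.

### The job

The coaster on the low half of the wooden board has just had its cork backing glued on and must not be touched by the gripper. Take the spatula from its stand, push the coaster home with it until it presses firmly against the step of the raised half, and hold it pressed there for a moment; then work the blade under it and turn it over the step with the blade, so that it lies flat, cork side down, on the raised half, and lay the spatula back in its stand. Press with some 5 to 10 N, never hard, on the coaster and the board, and leave the glass, the marker and the note block where they are.

Things in the scene. Friction and masses are not known exactly. Their poses are not given: they have to be found in the camera images.
- board: fixed wooden base plate, top 4 mm above the desk: x -145 to 190 mm, y -81 to 81. Its open low half is at -x. Towards +x a raised tray stands on it, 131 mm long in x, floor 12 mm above the desk; its near side is an upright step 8 mm high, across x, at x = 0 to 55 mm: where exactly is not reported. 5 mm rim at the tray's far end and sides. Origin at desk height, z up
- coaster: loose square tile coaster, 90 x 90 x 10 mm, 0.10 to 0.16 kg. Origin at the centre of the blue glazed face with a white ring; z points out of the cork side, x, y along the edges. It starts on the low half, cork (z) up, its +x edge 4 to 75 mm short of the step, turned at most 0.1 rad against the board
- coaster_center (a point): centre of the coaster, half way through its thickness. The glazed face is bevelled all round: its lowest 3.5 mm recede to 80 x 80 mm at the face, so a thin blade flat on the board wedges under; above that the tile's rim is upright up to 7 mm, and the cork on it is 84 x 84 x 3 mm. It slides on the board at about 1 N and levers up about its +x edge against the step
- spatula: loose spatula, 0.10 kg, centre of mass about 18 mm ahead of its origin, which is the middle of the straight orange handle; x towards the blade, z up. Handle x -60 to 55 mm, 14 wide (y), 20 tall. A cranked neck drops to the level steel blade. In its stand grip it from above at the origin; grip it hard, it can turn in the fingers about the line through the pads
- spatula_tip (a point): middle of the front edge of the blade, on its underside, at (125, 0, -60) mm in the spatula's frame. Blade: x 60 to 125 mm, 60 wide, 2 thick, parallel to the handle; its top is free ahead of the neck, x 87 to 125 mm
- stand: fixed white stand of the spatula: base plate 130 x 70 x 8 mm, two saddles 8 mm thick at x -45 and +45 mm that carry the handle; saddle floors 62 mm above the desk, flared cheeks up to 78 mm, 17 mm apart at the floor, about 30 at the top. Origin at desk height under the middle; x is where the blade points in the stand
- stand_rest (a point): where the spatula's origin is when it lies in the stand, 72 mm above the stand's origin
- coffee_glass: bystander: glass of milky coffee, 78 mm across, 88 mm tall, origin at the centre of its foot
- marker: bystander: black cap pen lying on the desk, 132 mm long, 17 mm thick
- note_block: bystander: pale pad of sticky notes, 66 x 66 x 13 mm
There are look-alikes about, which are no part of the job. There is more than one size of the coaster; the one meant has the size given above.

How it is judged (in metres and radians):
On the way, in this order (a step that is already met when the one before it is completed fails the run):
1. the spatula is lifted out of its stand by the gripper (distance between spatula and stand_rest above 0.04 m and contact force between the fingers and spatula above 1 N), for 0.2 s.
2. the coaster is pressed home with the spatula, with more than 4 N (it slides at about 1 N), still lying flat (contact force between spatula and coaster above 4 N and angle between coaster's own z axis and vertical below 0.03 rad and linear speed of coaster below 0.01 m/s), for 0.3 s.
3. the coaster is levered up on the spatula's blade, at least 30 degrees (angle between coaster's own z axis and vertical between 0.52 and 1.9 rad and contact force between spatula and coaster above 0.02 N).
4. the coaster lies turned over on the raised half of the board (angle between coaster's own z axis and vertical above 3.03 rad and z of coaster_center in the frame of board between 0.014 and 0.02 m), for 0.2 s.
At the end, for the whole second after the job is handed in: the coaster lies flat (within 6 degrees), cork side down and at rest on the raised half of the board (its centre 14 to 20 mm above the desk, at x 20 to 150 mm and y within 40 mm of the board's middle); the spatula lies level and at rest in its stand, within 12 mm of where it was carried before (all of step 4 and x of coaster_center in the frame of board between 0.02 and 0.15 m and y of coaster_center in the frame of board between -0.04 and 0.04 m and linear speed of each of coaster, spatula below 0.02 m/s and distance between spatula and stand_rest below 0.012 m and angle between spatula's own z axis and vertical below 0.1 rad); the robot touches nothing.
It fails at once if the gripper or arm touches the coaster (contact force between any of the fingers, the arm and coaster above 0.3 N).
It fails at once if the spatula is forced against the board with more than 18 N (contact force between spatula and board above 18 N).
It fails at once if the spatula is forced against the coaster with more than 18 N (contact force between spatula and coaster above 18 N).
It fails at once if a bystander is moved by more than 20 mm (distance of any of coffee_glass, marker, note_block from where it was at the start of the episode above 0.02 m).
It also fails if it takes over 69 s, if anything falls off the work surface, if the arm or the gripper's body presses on something with over 40 N, if the wrist force passes 120 N, or if a joint passes its speed limit or range.

## Working session

There is one attempt and no reset: what is moved stays moved. The work goes in short steps, Python scripts to look and compute and a tool call to move; the robot and the scene stay as the last step left them, time stands still between calls to the robot, and variables do not carry over. Pictures are saved under pics/ and viewed, at most 10 in all, crops included, and the job is handed in when it is done.

Besides the shell and the picture viewer there is one more tool, called after "Request:" by a JSON object that holds its "method" and its "body", one argument or row to a line. drive_tool: Moves the arm, as the interface text tells. Its arguments: {"type":"object","properties":{"moves":{"type":"array","items":{"type":"object","properties":{"delta_pos":{"type":"array","items":{"type":"number"}},"turn":{"type":"number"},"claw":{"type":"number"}}}}},"required":["moves"]}

```bash
mkdir -p pics; ls
cat > h.py <<'E'
import numpy as np, cv2
from station import monitor, cams, ticket
def cap(n,save=None):
    c=cams.capture(n)
    if save: cv2.imwrite('pics/'+save,cv2.cvtColor(c['color'],cv2.COLOR_RGB2BGR))
    h=c['color'].shape[0]; f=h/2/np.tan(np.radians(c['vertical_fov'])/2)
    c['K']=np.array([[f,0,c['cx']],[0,f,c['cy']],[0,0,1.]]); c['d']=np.array(c['dist'],float); c['E']=np.array(c['extrinsics'])
    return c
def onplane(c,uv,z):
    uv=np.array(uv,float).reshape(-1,1,2)
    n=cv2.undistortPoints(uv,c['K'],c['d'],None,None).reshape(-1,2)
    r=np.c_[n,np.ones(len(n))]@c['E'][:3,:3].T; o=c['E'][:3,3]
    return o+r*((z-o[2])/r[:,2])[:,None]
def cloud(c):
    h,w=c['range_z'].shape; v,u=np.mgrid[:h,:w]
    n=cv2.undistortPoints(np.stack([u,v],-1).reshape(-1,1,2).astype(float),c['K'],c['d']).reshape(-1,2)
    p=np.c_[n,np.ones(len(n))]*c['range_z'].reshape(-1,1)
    P=p@c['E'][:3,:3].T+c['E'][:3,3]; P[c['range_z'].ravel()==0]=np.nan
    return P.reshape(h,w,3)
def proj(c,P):
    Ei=np.linalg.inv(c['E']); return cv2.projectPoints(np.array(P,float).reshape(-1,1,3),cv2.Rodrigues(Ei[:3,:3])[0],Ei[:3,3],c['K'],c['d'])[0].reshape(-1,2)
E
python3 - <<'E'
from h import *
import pickle
for n in('scene','side','wrist'):
    c=cap(n,n+'0.png'); print(n,c['K'][0,0],c['d'],c['E'].round(3).tolist())
    pickle.dump(c,open(n+'0.pkl','wb'))
print(monitor.sense())
E
```

```text
pics
scene 394.5130035240615 [-0.077435  0.        0.        0.        0.      ] [[0.969, -0.186, 0.16, 0.462], [-0.246, -0.743, 0.622, -0.737], [0.004, -0.642, -0.766, 0.865], [0.0, 0.0, 0.0, 1.0]]
side 417.604553502968 [-0.08342414  0.          0.          0.          0.        ] [[0.977, -0.127, 0.172, 0.44], [-0.213, -0.614, 0.76, -0.918], [0.009, -0.779, -0.627, 0.745], [0.0, 0.0, 0.0, 1.0]]
wrist 277.19683008500243 [-0.04935051  0.          0.          0.          0.        ] [[-0.271, 0.931, 0.243, 0.102], [0.963, 0.262, 0.071, -0.62], [0.002, 0.253, -0.967, 0.384], [0.0, 0.0, 0.0, 1.0]]
{'time_s': 0.15, 'joints': array([-5.94385553e+01,  2.20820504e+01,  3.99409090e-01, -2.00723569e-02,
       -6.84140487e+01, -1.48179856e+01]), 'joint_velocities': array([ 0.00607381, -0.00960463,  0.10699383,  0.17864   , -0.02305356,
        0.07886429]), 'effort': array([-8.73761564e-06, -3.91052413e+01,  1.87587404e+01,  4.22234863e+00,
        1.23717668e-02, -1.40229472e-04]), 'tcp_pos': array([ 0.16946724, -0.60105874,  0.19050862]), 'ee_rot': array([[-9.62521221e-01, -2.71205762e-01, -5.77542483e-04],
       [-2.71206351e-01,  9.62519867e-01,  1.61874765e-03],
       [ 1.16882425e-04,  1.71471215e-03, -9.99998523e-01]]), 'wrist_force': array([ 1.04298461,  0.26711716, -0.15915973]), 'moment': array([ 0.05190881, -0.06259023,  0.01442456]), 'gripper_force': 0.0, 'gripper_width': 1.0038564197547506}
```

View pics/scene0.png

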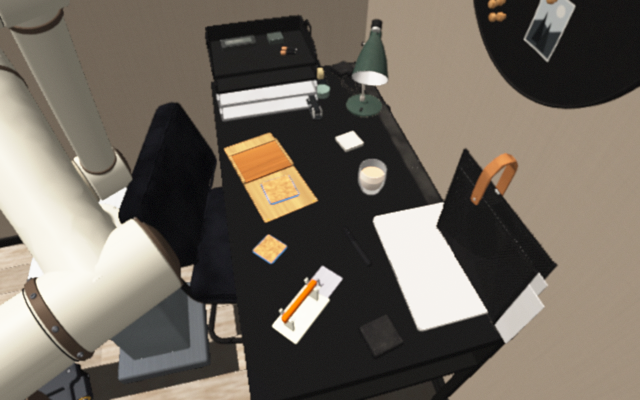

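View pics/side0.png

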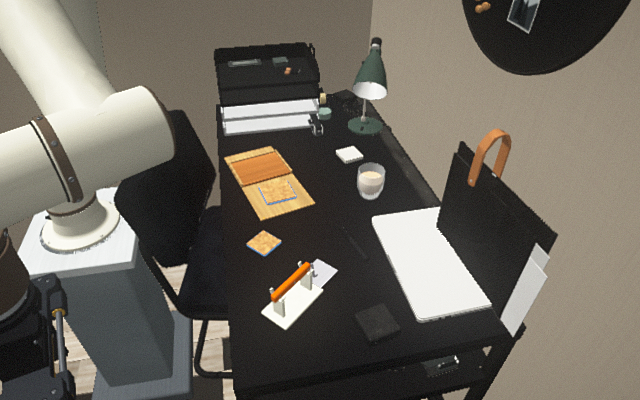

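The scene view shows the board with corners around (225,148), (275,133), (317,205), (268,220). The coaster on it is at (280,188), the spatula in its stand at (300,303) with the blade towards (328,280), and a smaller look-alike coaster at (269,248). The side view agrees with this.

Run:
```python
from h import *
import pickle
S={n:pickle.load(open(n+'0.pkl','rb')) for n in('scene','side')}
def rect(m,c,z,name):
    n,l,st,ce=cv2.connectedComponentsWithStats(m.astype(np.uint8))
    for i in range(1,n):
        if st[i,4]<60: continue
        v,u=np.nonzero(l==i); P=onplane(c,np.c_[u,v],z)[:,:2]
        r=cv2.minAreaRect((P*1000).astype(np.float32))
        print(name,ce[i].round(),st[i,4],'ctr',np.round(r[0],1),'size',np.round(r[1],1),'ang',round(r[2],1))
for n,c in S.items():
    hsv=cv2.cvtColor(c['color'],cv2.COLOR_RGB2HSV); H,s,V=[hsv[...,i].astype(int) for i in range(3)]
    P=cloud(c)
    roi=np.zeros(H.shape,bool); roi[120:350,215:400]=1
    print(n,'px', [ (p,hsv[p[1],p[0]].tolist(),P[p[1],p[0]].round(4).tolist()) for p in [(280,188),(300,300),(265,160),(269,248),(285,210),(240,155)]])
    rect(roi&(H>5)&(H<30)&(s>80)&(V>60)&(P[...,2]<0.05),c,0.008,n+' wood')
    rect(roi&(H>3)&(H<14)&(s>200)&(V>150)&(P[...,2]>0.05),c,0.082,n+' handle')
    rect(roi&(H>95)&(H<130)&(s>60)&(V>50)&(P[...,2]<0.05),c,0.008,n+' blue')
    rect(roi&(s<50)&(V>120),c,0.01,n+' white')
    b=cv2.resize(cv2.cvtColor(c['color'],cv2.COLOR_RGB2BGR)[125:345,210:410],None,fx=2.7,fy=2.7,interpolation=cv2.INTER_CUBIC)
    cv2.imwrite(f'pics/{n}_crop.png',b)
```

```text
scene px [((280, 188), [19, 132, 245], [0.5354, 0.0174, 0.0172]), ((300, 300), [15, 255, 243], [0.5131, -0.3654, 0.0816]), ((265, 160), [14, 181, 222], [0.5118, 0.1477, 0.011]), ((269, 248), [18, 135, 244], [0.4715, -0.1685, 0.0053]), ((285, 210), [20, 120, 241], [0.5351, -0.0566, 0.0064]), ((240, 155), [15, 179, 235], [0.4394, 0.1888, 0.0112])]
scene wood [269. 176.] 4524 ctr [512.9  97. ] size [173.3 343.2] ang 14.4
scene wood [269. 248.] 472 ctr [ 472.9 -168.8] size [62.  61.6] ang 39.4
scene handle [299. 303.] 70 ctr [ 512.9 -369.5] size [108.2   8. ] ang 36.8
scene blue [270. 257.] 71 ctr [ 470.5 -196.6] size [43.2 90. ] ang 85.8
scene white [349. 140.] 356 ctr [789.3 173.9] size [74.9 75. ] ang 15.6
scene white [372. 179.] 570 ctr [808.2   5.7] size [145.9  80.3] ang 62.9
scene white [390. 238.] 1107 ctr [ 765.2 -232.9] size [228.1  70.6] ang 68.7
scene white [308. 306.] 1928 ctr [ 534.5 -337.3] size [196.5  81.8] ang 40.2
scene white [223. 314.] 183 ctr [ 340.1 -323.1] size [34.7 41. ] ang 89.3
scene white [225. 330.] 67 ctr [ 339.5 -363.1] size [16.6 39.7] ang 80.9
side px [(
[... 438 characters left out ...]
472.7 -170.7] size [62.8 63.1] ang 39.9
side handle [289. 283.] 84 ctr [ 510.1 -367.9] size [116.5  12.7] ang 40.7
side blue [265. 250.] 82 ctr [ 470.7 -198.8] size [42.7 86.4] ang 85.5
side white [262. 125.] 884 ctr [553.2 400.2] size [ 94.  337.3] ang 78.2
side white [394. 127.] 157 ctr [979.6 289. ] size [157.3  51.2] ang 68.8
side white [349. 154.] 314 ctr [787.9 170.1] size [76.9 80.5] ang 13.1
side white [371. 181.] 717 ctr [812.8  20. ] size [183.7  80.5] ang 70.6
side white [389. 237.] 1116 ctr [ 766.7 -237. ] size [244.4  71.5] ang 69.2
side white [299. 295.] 2012 ctr [ 538.  -343.5] size [197.2  71.5] ang 40.2
side white [220. 333.] 288 ctr [ 359.4 -418. ] size [67.6 26.4] ang 88.0
```

View pics/side_crop.png

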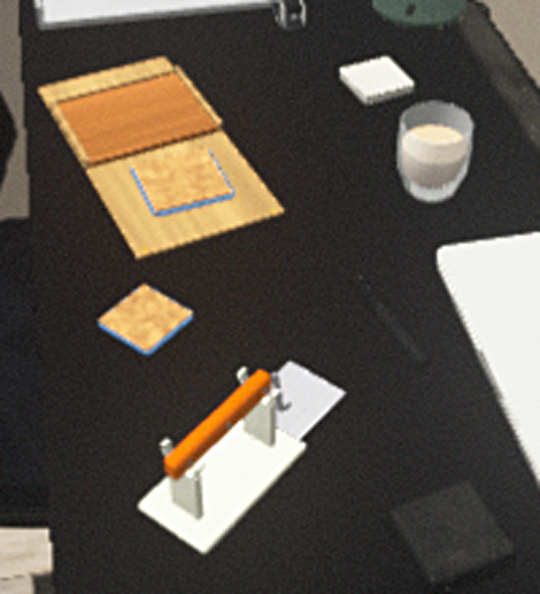

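The crop shows the board at upper left with its raised tray, in darker wood, away from the robot's stand. The coaster at (185,180) is just short of the step. The spatula handle runs from (170,470) to (268,375), with the blade towards (345,390). I'll move over the stand and refine with the wrist camera.

```bash
cat >> h.py <<'E'
def plan(xyz,yaw,p0=None,yaw0=None):
    s=monitor.sense(); R=s['ee_rot']; p=np.array(s['tcp_pos'] if p0 is None else p0); y0=np.degrees(np.arctan2(R[1,0],R[0,0])) if yaw0 is None else yaw0
    d=(yaw-y0+180)%360-180; y=np.radians(yaw); Q=np.array([[np.cos(y),np.sin(y),0],[np.sin(y),-np.cos(y),0],[0,0,-1]])
    print('at',p.round(4),'yaw',round(y0,2),'turn',-np.radians(d).round(4),'then shift mm',(Q.T@(np.array(xyz)-p)*1000).round(1),'F',s['wrist_force'].round(2),'grip',round(s['gripper_width'],3),round(s['gripper_force'],1),'t',s['time_s'],'j',s['joints'].round(0))
E
python3 -c "
from h import *
plan([.512,-.369,.2],220.2)"
```

```text
at [ 0.1695 -0.6011  0.1905] yaw -164.26 turn -0.427 then shift mm [-411.4  -43.8   -9.5] F [ 1.04  0.27 -0.16] grip 1.004 0.0 t 0.15 j [-59.  22.   0.  -0. -68. -15.]
```

Request:
{"method": "drive_tool", "body": {
  "moves": [
    {"turn":-0.142},
    {"turn":-0.142},
    {"turn":-0.143},
    {"delta_pos":[-51.5,-5.5,-1]},
    {"delta_pos":[-51.5,-5.5,-1]},
    {"delta_pos":[-51.5,-5.5,-1]},
    {"delta_pos":[-51.5,-5.5,-1]},
    {"delta_pos":[-51.5,-5.5,-1]},
    {"delta_pos":[-51.5,-5.5,-1]},
    {"delta_pos":[-51.5,-5.5,-1.5]},
    {"delta_pos":[-51.5,-5.5,-2]}
  ]
}}

```text
invalid input
```

Request:
{"method": "drive_tool", "body": {
  "moves": [
    {"claw":1.0}
  ]
}}

```text
invalid input
```

Run:
```python
from h import *
import pickle
plan([.512,-.369,.2],220.2)
c=cap('wrist','w1.png'); pickle.dump(c,open('w1.pkl','wb'))
hsv=cv2.cvtColor(c['color'],cv2.COLOR_RGB2HSV).astype(int); P=cloud(c)
m=(hsv[...,0]<16)&(hsv[...,1]>180)&(hsv[...,2]>100)&(P[...,2]>.06)&(P[...,2]<.1)
v,u=np.nonzero(m); Q=onplane(c,np.c_[u,v],.082)[:,:2]
print(len(u),cv2.minAreaRect((Q*1000).astype(np.float32)), np.nanpercentile(P[m][:,2],[5,50,95]))
m=m&(P[...,2]>.079);print(cv2.minAreaRect((P[m][:,:2]*1000).astype(np.float32)))
```

```text
at [ 0.1695 -0.6011  0.1905] yaw -164.26 turn -0.427 then shift mm [-411.4  -43.8   -9.5] F [ 1.04  0.27 -0.16] grip 1.004 0.0 t 0.15 j [-59.  22.   0.  -0. -68. -15.]Traceback (most recent call last):
  File "<stdin>", line 7, in <module>
  File "h.py", line 11, in onplane
    n=cv2.undistortPoints(uv,c['K'],c['d'],None,None).reshape(-1,2)
      ~~~~~~~~~~~~~~~~~~~^^^^^^^^^^^^^^^^^^^^^^^^^^^^
cv2.error: OpenCV(4.12.0) /io/opencv/modules/calib3d/src/undistort.dispatch.cpp:347: error: (-215:Assertion failed) CV_IS_MAT(_src) && CV_IS_MAT(_dst) && (_src->rows == 1 || _src->cols == 1) && (_dst->rows == 1 || _dst->cols == 1) && _src->cols + _src->rows - 1 == _dst->rows + _dst->cols - 1 && (CV_MAT_TYPE(_src->type) == CV_32FC2 || CV_MAT_TYPE(_src->type) == CV_64FC2) && (CV_MAT_TYPE(_dst->type) == CV_32FC2 || CV_MAT_TYPE(_dst->type) == CV_64FC2) in function 'cvUndistortPointsInternal'
```

View pics/w1.png

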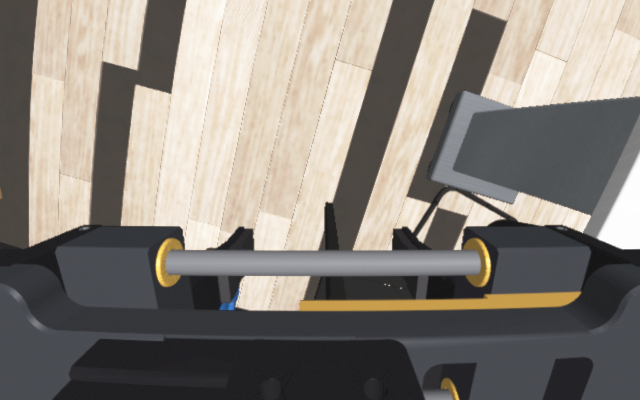

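No moves were made: rows need all three fields. The wrist view shows only floor, with the gripper at the bottom, so the camera looks past the tool's +x side. I'll grip with tool +x towards the blade so the camera sees ahead of it.

Request:
{"method": "drive_tool", "body": {
  "moves": [
    {"delta_pos":[0,0,0],"turn":0.18,"claw":1},
    {"delta_pos":[0,0,0],"turn":0.18,"claw":1},
    {"delta_pos":[0,0,0],"turn":0.18,"claw":1},
    {"delta_pos":[0,0,0],"turn":0.18,"claw":1},
    {"delta_pos":[0,0,0],"turn":0.18,"claw":1},
    {"delta_pos":[0,0,0],"turn":0.18,"claw":1},
    {"delta_pos":[0,0,0],"turn":0.18,"claw":1},
    {"delta_pos":[0,0,0],"turn":0.18,"claw":1},
    {"delta_pos":[0,0,0],"turn":0.18,"claw":1},
    {"delta_pos":[0,0,0],"turn":0.18,"claw":1},
    {"delta_pos":[0,0,0],"turn":0.18,"claw":1},
    {"delta_pos":[0,0,0],"turn":0.18,"claw":1}
  ]
}}

```text
time_s: 1.7
tcp_pos: [0.1696, -0.6013, 0.191]
ee_rot: [[0.315, 0.949, -0.0], [0.949, -0.315, 0.001], [0.001, -0.0, -1.0]]
wrist_force: [0.3, -0.2, -0.4]
gripper_width: 1.003
gripper_force: 0.0
```

Request:
{"method": "drive_tool", "body": {
  "moves": [
    {"delta_pos":[0,0,0],"turn":0.18,"claw":1},
    {"delta_pos":[0,0,0],"turn":0.18,"claw":1},
    {"delta_pos":[0,0,0],"turn":0.18,"claw":1},
    {"delta_pos":[0,0,0],"turn":0.015,"claw":1}
  ]
}}

```text
time_s: 2.2
tcp_pos: [0.1696, -0.6014, 0.1911]
ee_rot: [[0.763, 0.646, -0.0], [0.646, -0.763, 0.0], [0.0, -0.0, -1.0]]
wrist_force: [0.4, 0.3, 0.0]
gripper_width: 0.996
gripper_force: 0.0
```

```bash
python3 -c "
from h import *
plan([.44,-.43,.22],40.2)"
```

```text
at [ 0.1696 -0.6014  0.1911] yaw 40.26 turn 0.0011 then shift mm [317.1  43.6 -28.9] F [0.38 0.29 0.02] grip 0.996 0.0 t 2.2 j [ -59.   22.    0.   -0.  -68. -170.]
```

Request:
{"method": "drive_tool", "body": {
  "moves": [
    {"delta_pos":[0,0,0],"turn":-0.186,"claw":1},
    {"delta_pos":[0,0,0],"turn":-0.186,"claw":1},
    {"delta_pos":[0,0,0],"turn":-0.186,"claw":1},
    {"delta_pos":[0,0,0],"turn":-0.186,"claw":1},
    {"delta_pos":[0,0,0],"turn":-0.186,"claw":1},
    {"delta_pos":[0,0,0],"turn":-0.186,"claw":1}
  ]
}}

```text
time_s: 2.95
tcp_pos: [0.1696, -0.6014, 0.1912]
ee_rot: [[-0.253, 0.967, -0.0], [0.967, 0.253, 0.0], [0.0, -0.0, -1.0]]
wrist_force: [0.6, -0.5, -0.2]
gripper_width: 0.998
gripper_force: 0.0
```

```bash
python3 -c "
from h import *
plan([.54,-.12,.25],104.3)"
```

```text
at [ 0.1696 -0.6014  0.1912] yaw 104.65 turn 0.0061 then shift mm [375.  477.9 -58.8] F [ 0.61 -0.5  -0.21] grip 0.998 0.0 t 2.95 j [ -59.   22.    0.   -0.  -68. -106.]
```

Request:
{"method": "drive_tool", "body": {
  "moves": [
    {"delta_pos":[37.5,47.8,-5.9],"turn":0,"claw":1},
    {"delta_pos":[37.5,47.8,-5.9],"turn":0,"claw":1},
    {"delta_pos":[37.5,47.8,-5.9],"turn":0,"claw":1},
    {"delta_pos":[37.5,47.8,-5.9],"turn":0,"claw":1},
    {"delta_pos":[37.5,47.8,-5.9],"turn":0,"claw":1},
    {"delta_pos":[37.5,47.8,-5.9],"turn":0,"claw":1},
    {"delta_pos":[37.5,47.8,-5.9],"turn":0,"claw":1},
    {"delta_pos":[37.5,47.8,-5.9],"turn":0,"claw":1},
    {"delta_pos":[37.5,47.8,-5.9],"turn":0,"claw":1},
    {"delta_pos":[37.5,47.8,-5.9],"turn":0,"claw":1},
    {"delta_pos":[0,0,0],"turn":0,"claw":1}
  ]
}}

```text
time_s: 4.32
tcp_pos: [0.5438, -0.1181, 0.2501]
ee_rot: [[-0.252, 0.968, 0.0], [0.968, 0.252, 0.0], [0.0, 0.001, -1.0]]
wrist_force: [-0.0, -0.6, 0.4]
gripper_width: 1.002
gripper_force: 0.0
```

Run:
```python
from h import *
import pickle
plan([.512,-.369,.2],220.2)
c=cap('wrist','w2.png'); pickle.dump(c,open('w2.pkl','wb'))
```

```text
at [ 0.5438 -0.1181  0.2501] yaw 104.57 turn -2.0181 then shift mm [ 186.2 -171.1   50.1] F [-0.01 -0.58  0.38] grip 1.002 0.0 t 4.325 j [   4.   13.   -4.   -0.  -73. -170.]
```

View pics/w2.png

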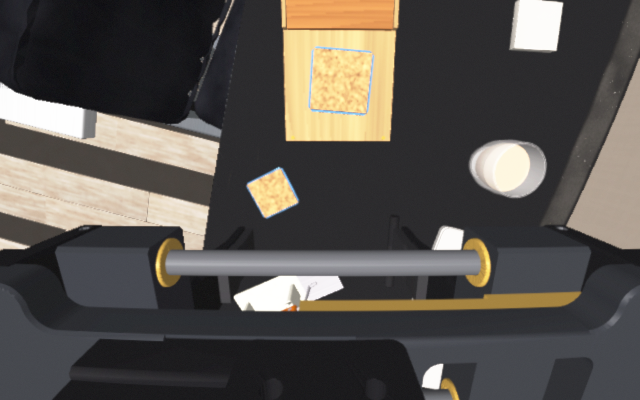

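The wrist view shows the board's low half at u 285–395 and v 28–140, with the step line at v≈28. The coaster outline runs from (311,46) to (373,113), and the note block and glass are to the right. Next I'll measure these.

Run:
```python
from h import *
import pickle
c=pickle.load(open('w2.pkl','rb')); P=cloud(c)
hsv=cv2.cvtColor(c['color'],cv2.COLOR_RGB2HSV).astype(int); H,s,V=hsv[...,0],hsv[...,1],hsv[...,2]
roi=np.zeros(H.shape,bool); roi[0:160,270:420]=1
print(hsv[[120,10,80,28,130],[300,340,340,340,340]].tolist(), P[120,300],P[10,340],P[80,340])
wood=roi&(H>5)&(H<30)&(s>70)&(V>60)
def edgefit(pts,z):
    Q=onplane(c,pts,z)[:,:2]*1000; vx,vy,x0,y0=cv2.fitLine(Q.astype(np.float32),cv2.DIST_HUBER,0,.01,.01).ravel()
    return (round(float(np.degrees(np.arctan2(vy,vx))),2),np.round([x0,y0],1))
L=[];Rr=[]
for v in range(40,130):
    u=np.nonzero(wood[v])[0]; L.append((u[0]-.5,v));Rr.append((u[-1]+.5,v))
B=[(u,np.nonzero(wood[:,u])[0][-1]+.5) for u in range(292,385)]
l,r,b=edgefit(L,.004),edgefit(Rr,.004),edgefit(B,.004); print('L',l,'R',r,'near',b)
# step: darkest row near 28 per column
g=c['color'].astype(int).sum(2)
St=[(u,18+np.argmin(g[18:40,u])) for u in range(292,390)]; print('dark rows',[x[1] for x in St][::8], g[18:40,340].tolist())
print('step', edgefit(St,.012))
blue=roi&(H>95)&(H<130)&(s>50); v,u=np.nonzero(blue); v,u=v[v>40],u[v>40]
for z in(.008,.0095): 
    Q=onplane(c,np.c_[u,v],z)[:,:2]*1000; rr=cv2.minAreaRect(Q.astype(np.float32)); print('coaster',len(u),rr, cv2.boxPoints(rr).round(1).tolist())
```

```text
[[22, 97, 250], [15, 155, 243], [21, 110, 251], [13, 156, 154], [22, 92, 252]] [ 0.48889501 -0.04644573  0.00551946] [0.50818637 0.11226531 0.01206352] [0.53252222 0.02273806 0.01341193]
L (-75.99, array([449.5,   8.3], dtype=float32)) R (-75.28, array([611.7,  38.3], dtype=float32)) near (14.65, array([555.9, -62.3], dtype=float32))
dark rows [np.int64(29), np.int64(29), np.int64(29), np.int64(29), np.int64(29), np.int64(29), np.int64(29), np.int64(29), np.int64(29), np.int64(29), np.int64(29), np.int64(29), np.int64(29)] [483, 495, 503, 508, 508, 509, 506, 497, 487, 469, 314, 285, 568, 651, 656, 656, 656, 658, 657, 658, 658, 656]
step (14.81, array([521.4,  90.6], dtype=float32))
coaster 290 ((533.4295654296875, 22.183048248291016), (89.36063385009766, 89.91515350341797), 10.407946586608887) [[481.3999938964844, 58.29999923706055], [497.6000061035156, -30.100000381469727], [585.5, -14.0], [569.2999877929688, 74.5]]
coaster 290 ((533.4030151367188, 21.92845916748047), (89.05268096923828, 89.60530853271484), 10.40794563293457) [[481.5, 58.0], [497.70001220703125, -30.200000762939453], [585.2999877929688, -14.100000381469727], [569.0999755859375, 74.0]]
```

Request:
{"method": "drive_tool", "body": {
  "moves": [
    {"delta_pos":[-47.6,-11.6,0],"turn":0,"claw":1},
    {"delta_pos":[-47.6,-11.6,0],"turn":0,"claw":1},
    {"delta_pos":[-47.6,-11.6,0],"turn":0,"claw":1},
    {"delta_pos":[-47.6,-11.6,0],"turn":0,"claw":1},
    {"delta_pos":[-47.6,-11.6,0],"turn":0,"claw":1},
    {"delta_pos":[-47.6,-11.6,0],"turn":0,"claw":1},
    {"delta_pos":[-47.6,-11.6,0],"turn":0,"claw":1},
    {"delta_pos":[-47.6,-11.6,0],"turn":0,"claw":1},
    {"delta_pos":[0,0,0],"turn":0,"claw":1}
  ]
}}

```text
time_s: 5.5
tcp_pos: [0.5419, -0.5169, 0.2478]
ee_rot: [[-0.24, 0.971, -0.003], [0.971, 0.24, 0.002], [0.002, -0.002, -1.0]]
wrist_force: [0.2, 0.4, -0.3]
gripper_width: 0.996
gripper_force: 0.0
```

Run:
```python
from h import *
import pickle
plan([.512,-.369,.16],220.2)
c=cap('wrist','w3.png'); pickle.dump(c,open('w3.pkl','wb')); P=cloud(c)
hsv=cv2.cvtColor(c['color'],cv2.COLOR_RGB2HSV).astype(int); H,s,V=hsv[...,0],hsv[...,1],hsv[...,2]
def comp(m,z,name,mn=150):
    n,l,st,ce=cv2.connectedComponentsWithStats(m.astype(np.uint8))
    for i in range(1,n):
        if st[i,4]<mn: continue
        v,u=np.nonzero(l==i); r=cv2.minAreaRect((onplane(c,np.c_[u,v],z)[:,:2]*1000).astype(np.float32))
        print(name,ce[i].round(),st[i,4],np.round(r[0],1),np.round(r[1],1),round(r[2],2),'z',np.nanmedian(P[l==i][:,2]).round(4))
top=np.arange(400)[:,None]<235
comp(top&(H<16)&(s>150)&(V>150),.082,'handle')
comp(top&(s<60)&(V>120),.008,'white')
```

```text
at [ 0.5419 -0.5169  0.2478] yaw 103.88 turn -2.0302 then shift mm [-72.7 132.3  87.8] F [ 0.18  0.42 -0.34] grip 0.996 0.0 t 5.5 j [ -31.   34.   28.    0.  -84. -135.]
handle [333.  56.] 299 [ 512.5 -362.5] [111.9  10.2] 40.25 z 0.0808
white [121.  36.] 9053 [ 197.5 -381.4] [ 69.  355.9] 89.95 z -0.7401
white [205.  10.] 1369 [ 314.6 -333.5] [127.1  33.9] 11.9 z -0.6401
white [548.  95.] 21874 [ 854.  -307.7] [335.  200.3] 88.74 z 0.0234
white [353.  56.] 5378 [ 536.1 -338. ] [193.1  73.8] 40.3 z 0.0089
white [157. 171.] 37675 [ 346.3 -601.5] [696.6 266.3] 0.03 z -0.7403
white [441. 224.] 1162 [ 772.1 -552.7] [127.2  45.4] 1.1 z -0.4783
```

View pics/w3.png

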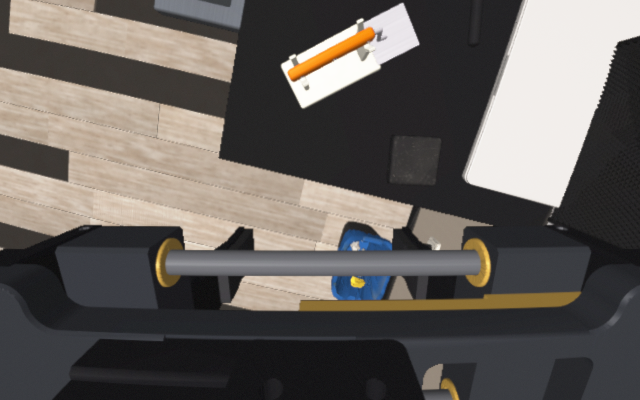

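The handle lies from (292,73) to (374,33), at about 40.2° yaw. I'll turn and go over the grasp point.

Request:
{"method": "drive_tool", "body": {
  "moves": [
    {"delta_pos":[0,0,0],"turn":-0.1845,"claw":1},
    {"delta_pos":[0,0,0],"turn":-0.1845,"claw":1},
    {"delta_pos":[0,0,0],"turn":-0.1845,"claw":1},
    {"delta_pos":[0,0,0],"turn":-0.1845,"claw":1},
    {"delta_pos":[0,0,0],"turn":-0.1845,"claw":1},
    {"delta_pos":[0,0,0],"turn":-0.1845,"claw":1},
    {"delta_pos":[0,0,0],"turn":-0.1845,"claw":1},
    {"delta_pos":[0,0,0],"turn":-0.1845,"claw":1},
    {"delta_pos":[0,0,0],"turn":-0.1845,"claw":1},
    {"delta_pos":[0,0,0],"turn":-0.1845,"claw":1},
    {"delta_pos":[0,0,0],"turn":-0.1845,"claw":1},
    {"delta_pos":[0,0,0],"turn":0,"claw":1}
  ]
}}

```text
time_s: 7.05
tcp_pos: [0.5443, -0.5122, 0.2511]
ee_rot: [[-0.762, -0.648, 0.0], [-0.648, 0.762, -0.0], [-0.0, -0.0, -1.0]]
wrist_force: [-0.5, -0.1, 0.4]
gripper_width: 1.0
gripper_force: 0.0
```

```bash
python3 -c "
from h import *
plan([.514,-.364,.13],220.2)"
```

```text
at [ 0.5443 -0.5122  0.2511] yaw -139.63 turn 0.003 then shift mm [-72.5 132.7 121.1] F [-0.53 -0.13  0.38] grip 1.0 0.0 t 7.05 j [-31.  33.  27.  -0. -84. -19.]
```

Request:
{"method": "drive_tool", "body": {
  "moves": [
    {"delta_pos":[-23.5,44,20],"turn":0,"claw":0.7},
    {"delta_pos":[-23.5,44,20],"turn":0,"claw":0.7},
    {"delta_pos":[-23.5,43.8,20],"turn":0,"claw":0.7},
    {"delta_pos":[0,0,30],"turn":0,"claw":0.7},
    {"delta_pos":[0,0,31],"turn":0,"claw":0.7},
    {"delta_pos":[0,0,0],"turn":0,"claw":0.7}
  ]
}}

```text
time_s: 7.8
tcp_pos: [0.5109, -0.3657, 0.1273]
ee_rot: [[-0.763, -0.647, -0.005], [-0.647, 0.763, 0.002], [0.002, 0.005, -1.0]]
wrist_force: [0.7, -0.0, 0.4]
gripper_width: 0.698
gripper_force: 0.0
```

Run:
```python
from h import *
plan([.513,-.366,.053],220.2)
c=cap('scene','s4.png');c2=cap('side','d4.png')
a=[cv2.resize(cv2.cvtColor(x['color'],cv2.COLOR_RGB2BGR)[180:360,220:380],None,fx=2.5,fy=2.5) for x in(c,c2)]
cv2.imwrite('pics/c4.png',np.hstack(a))
```

```text
at [ 0.5109 -0.3657  0.1273] yaw -139.69 turn 0.0019 then shift mm [-1.4 -1.6 74.3] F [ 0.73 -0.01  0.39] grip 0.698 0.0 t 7.8 j [-21.  25.  -4.  -0. -61. -29.]
```

View pics/c4.png

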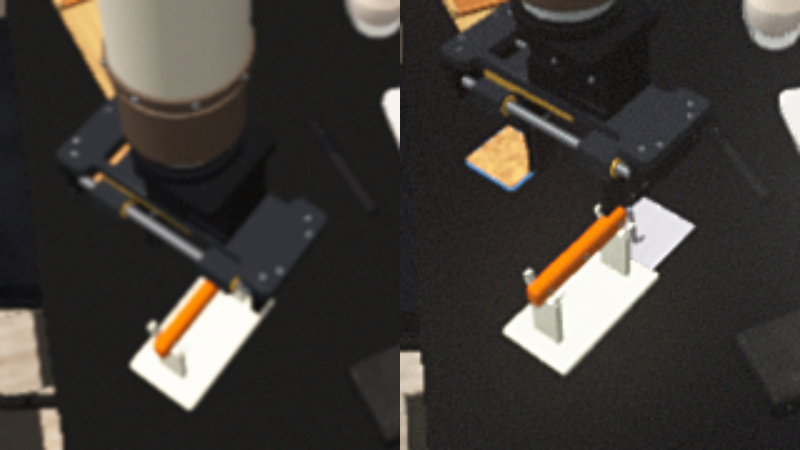

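The gripper hovers over the handle, which lies undisturbed in the stand at about (575,260) in the side crop. Next I descend and grip.

Request:
{"method": "drive_tool", "body": {
  "moves": [
    {"delta_pos":[-1.4,-1.6,25],"turn":0,"claw":0.7},
    {"delta_pos":[0,0,25],"turn":0,"claw":0.7},
    {"delta_pos":[0,0,20],"turn":0,"claw":0.7},
    {"delta_pos":[0,0,3.5],"turn":0,"claw":0.7},
    {"delta_pos":[0,0,0],"turn":0,"claw":0.7},
    {"delta_pos":[0,0,0],"turn":0,"claw":0.2},
    {"delta_pos":[0,0,0],"turn":0,"claw":0},
    {"delta_pos":[0,0,0],"turn":0,"claw":0},
    {"delta_pos":[0,0,0],"turn":0,"claw":0}
  ]
}}

```text
time_s: 9.02
tcp_pos: [0.515, -0.3674, 0.056]
ee_rot: [[-0.761, -0.648, 0.0], [-0.648, 0.761, -0.0], [-0.0, -0.0, -1.0]]
wrist_force: [0.0, 0.9, -0.8]
gripper_width: 0.333
gripper_force: 0.0
```

Request:
{"method": "drive_tool", "body": {
  "moves": [
    {"delta_pos":[0,0,3],"turn":0,"claw":0},
    {"delta_pos":[0,0,0],"turn":0,"claw":0},
    {"delta_pos":[0,0,0],"turn":0,"claw":0},
    {"delta_pos":[0,0,0],"turn":0,"claw":0}
  ]
}}

```text
time_s: 9.52
tcp_pos: [0.515, -0.3674, 0.0528]
ee_rot: [[-0.761, -0.648, -0.0], [-0.648, 0.761, -0.0], [0.0, -0.0, -1.0]]
wrist_force: [-0.4, -0.2, -0.4]
gripper_width: 0.009
gripper_force: 0.0
```

Run:
```python
from h import *
c=cap('scene','s5.png');c2=cap('side','d5.png')
for x in (c,c2): print(proj(x,[[.515,-.367,.053],[.515,-.367,.13]]).round())
a=[cv2.resize(cv2.cvtColor(x['color'],cv2.COLOR_RGB2BGR)[180:360,220:380],None,fx=2.5,fy=2.5) for x in(c,c2)]
cv2.imwrite('pics/c5.png',np.hstack(a))
plan([.513,-.366,.053],220.2)
```

```text
[[301. 306.]
 [300. 290.]]
[[293. 289.]
 [292. 264.]]
at [ 0.515  -0.3674  0.0529] yaw -139.59 turn 0.0037 then shift mm [ 0.6  2.3 -0.1] F [ 1.66  0.87 -0.83] grip 0.005 0.0 t 9.625 j [-21.  30.  -8.   0. -52. -29.]
```

View pics/c5.png

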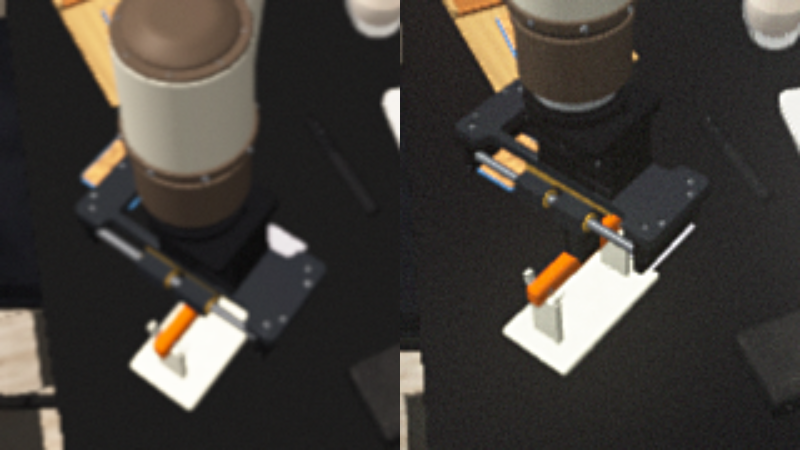

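The side crop shows the fingers crossing the handle near (590,245), yet they report fully shut. I'll check with range data.

Run:
```python
from h import *
for n in('scene','side'):
    c=cap(n); P=cloud(c); hsv=cv2.cvtColor(c['color'],cv2.COLOR_RGB2HSV).astype(int)
    D=P-np.array([.515,-.3674,0]); a=D[...,0]*.763+D[...,1]*.647; b=-D[...,0]*.647+D[...,1]*.763
    m=(abs(a)<130)&(abs(a)<.07)&(abs(b)<.06)&(P[...,2]>.03)&(P[...,2]<.125)
    o=m&(hsv[...,0]<18)&(hsv[...,1]>150)&(hsv[...,2]>120); k=m&(hsv[...,2]<90)
    for nm,q in(('orange',o),('dark',k)):
        print(n,nm,q.sum()); 
        for x in np.c_[a[q]*1e3,b[q]*1e3,P[q][:,2]*1e3].round(0)[::max(1,q.sum()//25)].astype(int).tolist(): print(x,end=' ')
        print()
```

```text
scene orange 126
[-12, 10, 83] [-18, 10, 84] [-12, 2, 83] [-15, 2, 83] [-19, 4, 84] [-25, 10, 82] [-18, 0, 82] [-24, 3, 83] [-29, 10, 79] [-24, 0, 82] [-30, 4, 83] [-37, 9, 85] [-30, 1, 83] [-35, 6, 79] [-43, 9, 85] [-35, 0, 82] [-41, 6, 80] [-48, 11, 82] [-51, 11, 83] [-42, -1, 82] [-45, 0, 81] [-49, 2, 81] [-54, 4, 81] [-56, 5, 79] [-55, 6, 71] [-55, 1, 71] 
scene dark 1
[-8, 0, 74] 
side orange 218
[41, 9, 82] [44, 3, 79] [44, 0, 79] [47, 0, 73] [27, 0, 72] [-11, 9, 82] [-12, 2, 82] [-15, 2, 82] [-17, 3, 80] [-22, 7, 79] [-6, 0, 68] [-21, 0, 79] [-28, 1, 83] [-32, 3, 82] [-41, 11, 81] [-25, 0, 74] [-36, 3, 79] [-40, 4, 79] [-48, 10, 80] [-38, -1, 78] [-48, 5, 80] [-31, 0, 67] [-43, 0, 76] [-48, 0, 78] [-51, 0, 78] [-48, 0, 72] [-49, 0, 70] [-54, 1, 68] 
side dark 136
[48, -2, 70] [-10, 5, 112] [-10, 6, 108] [-2, -12, 114] [-11, 2, 109] [-10, -13, 119] [11, -9, 96] [-11, -4, 110] [-5, -11, 109] [-12, 6, 101] [-12, -7, 110] [1, -8, 99] [-12, 4, 99] [-12, -10, 109] [3, -9, 94] [-9, 4, 93] [-8, -8, 101] [5, -10, 90] [-10, 0, 94] [-6, -9, 96] [19, -1, 68] [-11, -3, 94] [-5, -10, 93] [-10, -2, 90] [-5, -11, 92] [-10, -9, 91] [-10, -10, 89] [-56, 10, 66]
```

Run:
```python
from h import *
c=cap('side'); P=cloud(c); hsv=cv2.cvtColor(c['color'],cv2.COLOR_RGB2HSV).astype(int)
for v in range(258,306):
    s=''
    for u in range(268,322):
        h,S,V=hsv[v,u]; s+='O' if h<18 and S>150 and V>100 else ('.' if V<90 else ('w' if S<60 else '?'))
    print(v,s)
D=P-np.array([.515,-.3674,0])
for v in range(262,296,3):
    print(v,[(u,int(1e3*(D[v,u,0]*.763+D[v,u,1]*.647)),int(1e3*(-D[v,u,0]*.647+D[v,u,1]*.763)),int(1e3*P[v,u,2])) for u in range(284,304,4)])
print(proj(c,[[.515-.647*b*.001+.763*a*.001,-.3674+.763*b*.001+.647*a*.001,.0] for a in(-10,10) for b in(-15,0,15)]).round(0).tolist())
print(monitor.sense()['gripper_width'])
```

```text
258 ..........??ww........???.............................
259 .........??www.........????...........................
260 .........??www...........????.........................
261 .........??................???........................
262 ..........?.................????......................
263 ..............................????....................
264 ................................???...................
265 ...........................???....???.................
266 ..........................????....OOOOO...............
267 ..........................??ww...OO?OOOO..............
268 .........................??wwww.?OOOOOOO?.............
269 .........................??wwwwwwOOOOOOOw.............
270 .........................??wwwwwww?OOOO?.........ww...
271 .........................???.wwwwwww?OOO?........ww...
272 ..............................wwwwwwwwO?ww............
273 ................................wwwwwwwwww............
274 ................................?.wwwwwww.............
275 ................................OO..wwwwww............
276 ................................OO
[... 2392 characters left out ...]
80 [(284, 39, 62, -1), (288, -9, 3, 87), (292, -12, -9, 99), (296, -1, -10, 91), (300, 44, 18, 26)]
283 [(284, -17, 7, 82), (288, -11, 2, 80), (292, -10, -7, 88), (296, 45, 31, 5), (300, 45, 19, 13)]
286 [(284, -22, 4, 80), (288, -15, 0, 77), (292, -2, 0, 64), (296, 37, 24, 7), (300, 42, 17, 7)]
289 [(284, -28, -1, 81), (288, -15, 0, 68), (292, 26, 26, 6), (296, 32, 20, 5), (300, 36, 11, 8)]
292 [(284, -28, -1, 72), (288, 13, 27, 7), (292, 18, 20, 8), (296, 24, 14, 6), (300, 31, 7, 5)]
295 [(284, 1, 28, 8), (288, 8, 23, 5), (292, 14, 16, 5), (296, 19, 9, 5), (300, 24, 2, 6)]
[[296.0, 311.0], [291.0, 307.0], [285.0, 304.0], [302.0, 305.0], [297.0, 301.0], [291.0, 298.0]]
0.0027516149956924568
```

Range data puts the fingertips at about z 0.086, just above the handle top (0.082), although the reported TCP z is 0.053. The handle is undisturbed and centred about 5 mm towards tool +y. I'll reopen, shift and look at how the tips sit when open.

Request:
{"method": "drive_tool", "body": {
  "moves": [
    {"delta_pos":[0,5,0],"turn":0,"claw":0.6},
    {"delta_pos":[0,0,0],"turn":0,"claw":0.6},
    {"delta_pos":[0,0,0],"turn":0,"claw":0.6},
    {"delta_pos":[0,0,0],"turn":0,"claw":0.6},
    {"delta_pos":[0,0,0],"turn":0,"claw":0.6}
  ]
}}

```text
time_s: 10.4
tcp_pos: [0.5117, -0.3636, 0.0528]
ee_rot: [[-0.761, -0.648, -0.0], [-0.648, 0.761, -0.0], [0.0, 0.0, -1.0]]
wrist_force: [-0.5, -0.1, 0.2]
gripper_width: 0.488
gripper_force: 0.0
```

Run:
```python
from h import *
plan([.513,-.366,.053],220.2)
c=cap('side','d6.png'); P=cloud(c)
D=P-np.array([.5118,-.3636,0]); a=1e3*(D[...,0]*.763+D[...,1]*.647); b=1e3*(-D[...,0]*.647+D[...,1]*.763)
m=(abs(a)<20)&(abs(b)<60)&(P[...,2]>.03)&(P[...,2]<.125)
v,u=np.nonzero(m); hsv=cv2.cvtColor(c['color'],cv2.COLOR_RGB2HSV)
for lo in range(30,125,8):
    q=m&(P[...,2]*1e3>=lo)&(P[...,2]*1e3<lo+8)&(hsv[...,2]<100); print(lo,q.sum(),np.sort(b[q]).round()[::6].astype(int).tolist(), np.sort(a[q]).round()[::6].astype(int).tolist())
```

```text
at [ 0.5117 -0.3636  0.0528] yaw -139.59 turn 0.0037 then shift mm [ 0.6 -2.7 -0.2] F [-0.49 -0.15  0.23] grip 0.488 0.0 t 10.4 j [-21.  29.  -9.   0. -52. -29.]
30 0 [] []
38 0 [] []
46 0 [] []
54 0 [] []
62 0 [] []
70 0 [] []
78 14 [-31, 21, 27] [-12, -9, 4]
86 50 [-32, -31, -31, -30, -22, 20, 21, 22, 28] [-13, -11, -10, -7, -4, -2, 3, 5, 8]
94 56 [-32, -31, -30, -29, -24, 20, 21, 22, 25, 29] [-13, -12, -11, -10, -9, -5, -1, 2, 5, 9]
102 41 [-32, -32, -29, 20, 21, 22, 26] [-12, -11, -10, -9, -5, -3, 2]
110 32 [-34, -32, 21, 22, 24, 31] [-12, -11, -11, -8, -4, 0]
118 21 [-36, 21, 22, 30] [-13, -12, -9, 8]
```

The fingertips end near z 0.083, straddling the handle (inner faces at −22 and +20 mm). So the true tips sit about 30 mm above the reported TCP. I'll descend by that amount and grip.

Request:
{"method": "drive_tool", "body": {
  "moves": [
    {"delta_pos":[0,0,10],"turn":0,"claw":0.6},
    {"delta_pos":[0,0,10],"turn":0,"claw":0.6},
    {"delta_pos":[0,0,8],"turn":0,"claw":0.6},
    {"delta_pos":[0,0,1],"turn":0,"claw":0.3},
    {"delta_pos":[0,0,0],"turn":0,"claw":0},
    {"delta_pos":[0,0,0],"turn":0,"claw":0},
    {"delta_pos":[0,0,0],"turn":0,"claw":0},
    {"delta_pos":[0,0,0],"turn":0,"claw":0}
  ]
}}

```text
time_s: 11.45
tcp_pos: [0.5116, -0.3635, 0.0241]
ee_rot: [[-0.761, -0.648, -0.0], [-0.648, 0.761, 0.0], [-0.0, 0.0, -1.0]]
wrist_force: [-0.5, 1.3, 0.7]
gripper_width: 0.159
gripper_force: 30.0
```

```bash
python3 -c "
from h import *
plan([.512,-.3636,.023],220.4)"
```

```text
at [ 0.5116 -0.3635  0.0241] yaw -139.58 turn 0.0003 then shift mm [-0.2 -0.3  1.1] F [-0.54  1.33  0.75] grip 0.159 30.0 t 11.45 j [-21.  31. -11.  -0. -48. -29.]
```

Gripped: 13.8 mm opening, 30 N. Next I lift and carry it towards the board.

Request:
{"method": "drive_tool", "body": {
  "moves": [
    {"delta_pos":[0,0,-10],"turn":0,"claw":0},
    {"delta_pos":[0,0,-30],"turn":0,"claw":0},
    {"delta_pos":[0,0,-30],"turn":0,"claw":0},
    {"delta_pos":[0,0,-30],"turn":0,"claw":0},
    {"delta_pos":[0,0,0],"turn":-0.186,"claw":0},
    {"delta_pos":[0,0,0],"turn":-0.186,"claw":0},
    {"delta_pos":[0,0,0],"turn":-0.186,"claw":0},
    {"delta_pos":[0,0,0],"turn":-0.186,"claw":0},
    {"delta_pos":[0,0,0],"turn":-0.186,"claw":0},
    {"delta_pos":[0,0,0],"turn":-0.186,"claw":0},
    {"delta_pos":[0,0,0],"turn":0,"claw":0}
  ]
}}

```text
time_s: 12.82
tcp_pos: [0.5117, -0.3636, 0.1243]
ee_rot: [[0.246, -0.969, 0.0], [-0.969, -0.246, -0.0], [0.0, -0.0, -1.0]]
wrist_force: [-0.2, -0.0, -0.5]
gripper_width: 0.158
gripper_force: 30.0
```

```bash
cat >> h.py <<'E'
UX=np.array([-.2512,.9679]);UY=np.array([-.9679,-.2512]);O=np.array([516.5,77.4])
def b2w(x,y): return (O+x*UX+y*UY)/1000
def w2b(p): d=np.asarray(p)[...,:2]*1000-O; return np.stack([d@UX,d@UY],-1)
E
python3 -c "
from h import *
plan([*b2w(-255,-2.4),.07],-75.45); print(b2w(-255,-2.4))"
```

```text
at [ 0.5117 -0.3636  0.1243] yaw -75.77 turn -0.0057 then shift mm [-170.6 -117.8   54.3] F [-0.22 -0.01 -0.52] grip 0.158 30.0 t 12.825 j [-21.  25.  -5.  -0. -60.  35.]
[ 0.58287896 -0.16881162]
```

Request:
{"method": "drive_tool", "body": {
  "moves": [
    {"delta_pos":[0,0,0],"turn":-0.006,"claw":0},
    {"delta_pos":[-42.7,-29.5,5],"turn":0,"claw":0},
    {"delta_pos":[-42.7,-29.5,10],"turn":0,"claw":0},
    {"delta_pos":[-42.6,-29.4,20],"turn":0,"claw":0},
    {"delta_pos":[-42.6,-29.4,19],"turn":0,"claw":0},
    {"delta_pos":[0,0,0],"turn":0,"claw":0},
    {"delta_pos":[0,0,0],"turn":0,"claw":0}
  ]
}}

```text
time_s: 13.7
tcp_pos: [0.5826, -0.1688, 0.0701]
ee_rot: [[0.253, -0.967, 0.0], [-0.967, -0.253, -0.0], [0.0, -0.0, -1.0]]
wrist_force: [-0.2, -0.0, -0.4]
gripper_width: 0.158
gripper_force: 30.0
```

Run:
```python
from h import *
plan([*b2w(-255,-2.4),.07],-75.45)
t=monitor.sense()['tcp_pos']; print('tcp board',w2b(t))
for n in('scene','side'):
    c=cap(n,n+'7.png'); P=cloud(c); B=w2b(P); hsv=cv2.cvtColor(c['color'],cv2.COLOR_RGB2HSV).astype(int)
    m=(B[...,0]>-215)&(B[...,0]<-60)&(abs(B[...,1])<50)&(P[...,2]>.03)&(P[...,2]<.09)&(hsv[...,1]<70)&(hsv[...,2]>70)
    q=np.c_[B[m],P[m][:,2]*1e3]; print(n,m.sum(),np.percentile(q,[1,50,99],axis=0).round(1).tolist())
    A=np.c_[q[:,:2],np.ones(len(q))]; print('plane z=',np.linalg.lstsq(A,q[:,2],rcond=None)[0].round(3))
    v,u=np.nonzero(m); r=cv2.minAreaRect(w2b(onplane(c,np.c_[u,v],np.median(q[:,2])/1e3)).astype(np.float32)); print(np.round(r[0],1),np.round(r[1],1),round(r[2],2))
```

```text
at [ 0.5826 -0.1688  0.0701] yaw -75.32 turn 0.0022 then shift mm [ 0.1 -0.3  0.1] F [-0.17 -0.01 -0.42] grip 0.158 30.0 t 13.7 j [ -1.  26. -11.   0. -52.  16.]
tcp board [-254.85810769   -2.10093145]
scene 78 [[-187.5, 2.3, 56.3], [-154.2, 11.4, 60.5], [-132.5, 25.3, 63.8]]
plane z= [-1.0000e-02 -4.6000e-02  5.9427e+01]
[-161.1   10.9] [24.1 58.2] 78.83
side 206 [[-191.9, -19.3, 57.1], [-171.9, 5.8, 59.7], [-126.9, 28.4, 85.5]]
plane z= [-0.066 -0.052 49.945]
[-160.4    4.7] [48.1 65.1] 89.18
```

The blade is level: its top is at z≈60 and its tip at board x≈−128. I'll lower it to rim height and push.

Request:
{"method": "drive_tool", "body": {
  "moves": [
    {"delta_pos":[0,0,20],"turn":0,"claw":0},
    {"delta_pos":[0,0,20],"turn":0,"claw":0},
    {"delta_pos":[0,0,9.5],"turn":0,"claw":0},
    {"delta_pos":[0,0,0],"turn":0,"claw":0},
    {"delta_pos":[-8,0,0],"turn":0,"claw":0},
    {"delta_pos":[-7,0,0],"turn":0,"claw":0},
    {"delta_pos":[-3,0,0],"turn":0,"claw":0},
    {"delta_pos":[-3,0,0],"turn":0,"claw":0},
    {"delta_pos":[-3,0,0],"turn":0,"claw":0},
    {"delta_pos":[-3,0,0],"turn":0,"claw":0},
    {"delta_pos":[-3,0,0],"turn":0,"claw":0},
    {"delta_pos":[-3,0,0],"turn":0,"claw":0}
  ]
}}

```text
time_s: 15.3
tcp_pos: [0.5739, -0.1367, 0.0203]
ee_rot: [[0.254, -0.967, -0.0], [-0.967, -0.254, -0.0], [0.0, 0.0, -1.0]]
wrist_force: [0.0, -1.7, -1.4]
gripper_width: 0.156
gripper_force: 30.0
```

```bash
cat >> h.py <<'E'
def coaster(n='side',zc=.0075):
    c=cap(n); hsv=cv2.cvtColor(c['color'],cv2.COLOR_RGB2HSV).astype(int); B=w2b(onplane(c,np.stack(np.meshgrid(np.arange(640),np.arange(400)),-1).reshape(-1,2),zc)).reshape(400,640,2)
    P=cloud(c); Bp=w2b(P)
    m=(hsv[...,0]>95)&(hsv[...,0]<130)&(hsv[...,1]>50)&(abs(B[...,1])<60)&(B[...,0]>-125)&(B[...,0]<110)
    if m.sum()>5: r=cv2.minAreaRect(B[m].astype(np.float32)); print(n,'blue',m.sum(),np.round(r[0],1),np.round(r[1],1),round(r[2],1))
    # tilt from range points above the board
    k=(abs(Bp[...,1])<45)&(Bp[...,0]>-95)&(Bp[...,0]<110)&(P[...,2]>.0125)&(P[...,2]<.2)&(hsv[...,1]>70)&(hsv[...,2]>60)
    q=np.c_[Bp[k],P[k][:,2]*1e3]; print('pts',len(q), np.percentile(q,[2,50,98],axis=0).round(1).tolist() if len(q)>5 else '')
    if len(q)>20:
        w,V=np.linalg.eigh(np.cov((q-q.mean(0)).T)); nrm=V[:,0]*np.sign(V[2,0]); print('normal',nrm.round(3),'tilt deg',np.degrees(np.arctan2(nrm[0],nrm[2])).round(1))
E
python3 - <<'E'
from h import *
plan([*b2w(-205,-2.4),.0205],-75.45); print('tcp board',w2b(monitor.sense()['tcp_pos'])); coaster('scene');coaster('side')
E
```

```text
at [ 0.5739 -0.1367  0.0203] yaw -75.3 turn 0.0026 then shift mm [-16.6  -0.7  -0.2] F [ 0.03 -1.69 -1.38] grip 0.156 30.0 t 15.3 j [  2.  29. -17.   0. -45.  12.]
tcp board [-221.59654757   -1.74775729]
scene blue 7 [-81.9 -28.2] [58.  11.2] 69.4
pts 675 [[-69.7, -40.2, 12.6], [-16.3, 2.7, 14.1], [106.0, 42.3, 17.0]]
normal [ 0.008 -0.002  1.   ] tilt deg 0.4
side blue 41 [-68.8  24.8] [111.3  50.3] 41.8
pts 170 [[-86.2, -41.7, 12.5], [54.0, 0.9, 13.2], [107.0, 42.8, 15.8]]
normal [0.001 0.001 1.   ] tilt deg 0.1
```

Request:
{"method": "drive_tool", "body": {
  "moves": [
    {"delta_pos":[-3,0,0],"turn":0,"claw":0},
    {"delta_pos":[-3,0,0],"turn":0,"claw":0},
    {"delta_pos":[-3,0,0],"turn":0,"claw":0},
    {"delta_pos":[-2,0,0],"turn":0,"claw":0},
    {"delta_pos":[-1,0,0],"turn":0,"claw":0},
    {"delta_pos":[0,0,0],"turn":0,"claw":0}
  ]
}}

```text
time_s: 16.15
tcp_pos: [0.5708, -0.125, 0.0203]
ee_rot: [[0.254, -0.967, -0.0], [-0.967, -0.254, 0.0], [-0.0, 0.0, -1.0]]
wrist_force: [0.4, -0.7, -0.4]
gripper_width: 0.158
gripper_force: 30.0
```

Request:
{"method": "drive_tool", "body": {
  "moves": [
    {"delta_pos":[-1,0,0],"turn":0,"claw":0},
    {"delta_pos":[-1,0,0],"turn":0,"claw":0},
    {"delta_pos":[0,0,0],"turn":0,"claw":0}
  ]
}}

```text
time_s: 16.52
tcp_pos: [0.5704, -0.1231, 0.0203]
ee_rot: [[0.254, -0.967, -0.0], [-0.967, -0.254, 0.0], [-0.0, -0.0, -1.0]]
wrist_force: [-0.0, 0.2, -0.2]
gripper_width: 0.157
gripper_force: 30.0
```

Request:
{"method": "drive_tool", "body": {
  "moves": [
    {"delta_pos":[-1,0,0],"turn":0,"claw":0},
    {"delta_pos":[-1,0,0],"turn":0,"claw":0},
    {"delta_pos":[0,0,0],"turn":0,"claw":0}
  ]
}}

```text
time_s: 16.9
tcp_pos: [0.5704, -0.1222, 0.0209]
ee_rot: [[0.254, -0.967, 0.001], [-0.967, -0.254, -0.001], [0.002, -0.001, -1.0]]
wrist_force: [0.9, -5.4, 1.6]
gripper_width: 0.158
gripper_force: 30.0
```

Run:
```python
from h import *
plan([*b2w(-205,-2.4),.0205],-75.45); print('tcp board',w2b(monitor.sense()['tcp_pos'])); coaster('scene')
c=cap('scene','s8.png'); cv2.imwrite('pics/c8.png',cv2.resize(cv2.cvtColor(c['color'],cv2.COLOR_RGB2BGR)[125:275,215:355],None,fx=4,fy=4))
```

```text
at [ 0.5704 -0.1222  0.0209] yaw -75.27 turn 0.0031 then shift mm [-1.8 -0.3  0.4] F [ 0.93 -5.37  1.6 ] grip 0.158 30.0 t 16.9 j [  4.  28. -18.   0. -44.  11.]
tcp board [-206.75050259   -2.05515897]
pts 651 [[-51.7, -41.3, 12.6], [5.9, 0.6, 14.1], [106.7, 41.8, 17.3]]
normal [0.008 0.002 1.   ] tilt deg 0.5
```

View pics/c8.png

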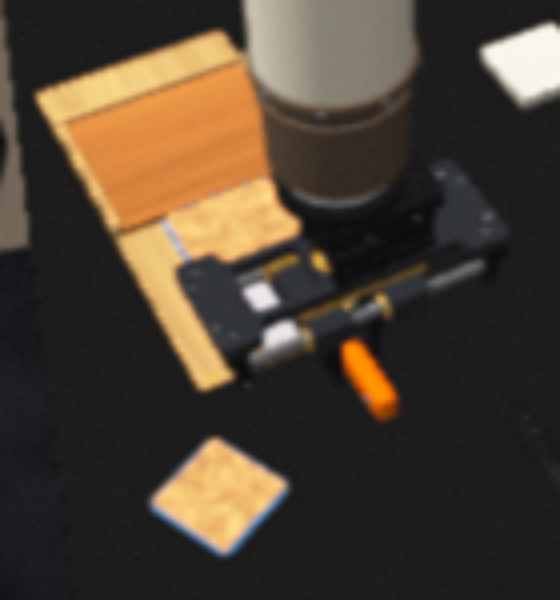

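The coaster lies flush against the step line, from (118,228) to (270,180), and the push force is about 5.5 N. I'll add a hair more and hold.

Request:
{"method": "drive_tool", "body": {
  "moves": [
    {"delta_pos":[-0.3,0,0],"turn":0,"claw":0},
    {"delta_pos":[0,0,0],"turn":0,"claw":0},
    {"delta_pos":[0,0,0],"turn":0,"claw":0},
    {"delta_pos":[0,0,0],"turn":0,"claw":0}
  ]
}}

```text
time_s: 17.5
tcp_pos: [0.5704, -0.1222, 0.021]
ee_rot: [[0.254, -0.967, 0.001], [-0.967, -0.254, -0.002], [0.002, -0.001, -1.0]]
wrist_force: [1.1, -5.9, 1.2]
gripper_width: 0.159
gripper_force: 30.0
```

Request:
{"method": "drive_tool", "body": {
  "moves": [
    {"delta_pos":[4,0,0],"turn":0,"claw":0},
    {"delta_pos":[4,0,0],"turn":0,"claw":0},
    {"delta_pos":[0,0,2],"turn":0,"claw":0},
    {"delta_pos":[0,0,1.5],"turn":0,"claw":0},
    {"delta_pos":[0,0,0],"turn":0,"claw":0},
    {"delta_pos":[0,0,0],"turn":0,"claw":0}
  ]
}}

```text
time_s: 18.25
tcp_pos: [0.5719, -0.1286, 0.0168]
ee_rot: [[0.254, -0.967, -0.0], [-0.967, -0.254, 0.0], [-0.0, 0.0, -1.0]]
wrist_force: [0.6, 0.4, -1.0]
gripper_width: 0.156
gripper_force: 30.0
```

Request:
{"method": "drive_tool", "body": {
  "moves": [
    {"delta_pos":[0,0,0.5],"turn":0,"claw":0},
    {"delta_pos":[0,0,0.4],"turn":0,"claw":0},
    {"delta_pos":[0,0,0],"turn":0,"claw":0},
    {"delta_pos":[0,0,0],"turn":0,"claw":0}
  ]
}}

```text
time_s: 18.75
tcp_pos: [0.572, -0.1287, 0.0161]
ee_rot: [[0.254, -0.967, 0.0], [-0.967, -0.254, 0.0], [0.0, -0.0, -1.0]]
wrist_force: [-0.0, 0.0, 0.1]
gripper_width: 0.159
gripper_force: 30.0
```

Request:
{"method": "drive_tool", "body": {
  "moves": [
    {"delta_pos":[0,0,0.4],"turn":0,"claw":0},
    {"delta_pos":[0,0,0],"turn":0,"claw":0},
    {"delta_pos":[0,0,0],"turn":0,"claw":0}
  ]
}}

```text
time_s: 19.12
tcp_pos: [0.5721, -0.1289, 0.0158]
ee_rot: [[0.254, -0.967, 0.001], [-0.967, -0.254, -0.0], [0.0, -0.0, -1.0]]
wrist_force: [-0.3, 0.5, 1.1]
gripper_width: 0.159
gripper_force: 30.0
```

Request:
{"method": "drive_tool", "body": {
  "moves": [
    {"delta_pos":[-3,0,0.2],"turn":0,"claw":0},
    {"delta_pos":[-2,0,0],"turn":0,"claw":0},
    {"delta_pos":[-2,0,0],"turn":0,"claw":0},
    {"delta_pos":[-2,0,0],"turn":0,"claw":0},
    {"delta_pos":[-1,0,0],"turn":0,"claw":0},
    {"delta_pos":[0,0,0],"turn":0,"claw":0}
  ]
}}

```text
time_s: 19.88
tcp_pos: [0.5699, -0.1193, 0.0158]
ee_rot: [[0.254, -0.967, 0.001], [-0.967, -0.254, -0.0], [0.001, -0.001, -1.0]]
wrist_force: [1.3, -3.8, 5.3]
gripper_width: 0.162
gripper_force: 30.0
```

Request:
{"method": "drive_tool", "body": {
  "moves": [
    {"delta_pos":[-1,0,0],"turn":0,"claw":0},
    {"delta_pos":[-1,0,0],"turn":0,"claw":0},
    {"delta_pos":[0,0,0],"turn":0,"claw":0}
  ]
}}

```text
time_s: 20.25
tcp_pos: [0.5693, -0.1171, 0.0157]
ee_rot: [[0.254, -0.967, 0.001], [-0.967, -0.254, 0.0], [0.0, -0.001, -1.0]]
wrist_force: [0.2, -3.5, 4.8]
gripper_width: 0.161
gripper_force: 30.0
```

Request:
{"method": "drive_tool", "body": {
  "moves": [
    {"delta_pos":[-2,0,0],"turn":0,"claw":0},
    {"delta_pos":[-2,0,0],"turn":0,"claw":0},
    {"delta_pos":[-2,0,0],"turn":0,"claw":0},
    {"delta_pos":[0,0,0],"turn":0,"claw":0}
  ]
}}

```text
time_s: 20.75
tcp_pos: [0.5677, -0.1112, 0.0157]
ee_rot: [[0.254, -0.967, 0.001], [-0.967, -0.254, 0.0], [0.0, -0.001, -1.0]]
wrist_force: [0.5, -3.8, 5.3]
gripper_width: 0.16
gripper_force: 30.0
```

Request:
{"method": "drive_tool", "body": {
  "moves": [
    {"delta_pos":[-2,0,0],"turn":0,"claw":0},
    {"delta_pos":[-2,0,0],"turn":0,"claw":0},
    {"delta_pos":[-2,0,0],"turn":0,"claw":0},
    {"delta_pos":[-2,0,0],"turn":0,"claw":0},
    {"delta_pos":[-2,0,0],"turn":0,"claw":0},
    {"delta_pos":[-2,0,0],"turn":0,"claw":0},
    {"delta_pos":[-2,0,0],"turn":0,"claw":0},
    {"delta_pos":[0,0,0],"turn":0,"claw":0}
  ]
}}

```text
time_s: 21.75
tcp_pos: [0.5642, -0.0977, 0.0157]
ee_rot: [[0.254, -0.967, 0.001], [-0.967, -0.254, -0.0], [0.0, -0.001, -1.0]]
wrist_force: [1.4, -3.5, 5.4]
gripper_width: 0.158
gripper_force: 30.0
```

Run:
```python
from h import *
plan([*b2w(-205,-2.4),.0205],-75.45); print('tcp board',w2b(monitor.sense()['tcp_pos'])); coaster('scene');coaster('side')
S=0
for rho in (60,):
  for t in [3,10,20,30,40,50,60,70,80,85,90,95,100,105,110,120]:
    c,s=np.cos(np.radians(t)),np.sin(np.radians(t))
    if t<=90:
        A=np.array([S-max(3.5*s,-3*c+6.5*s),4+max(0,3.5*c-5*s)]); T=A-[5*c+3.5*s,3.5*c-5*s]+rho*np.array([-c,s])
    else: T=np.array([S,12])+(rho-3)*np.array([-c,s])+10*np.array([-s,-c])
    print(t,'tcp bx',round(T[0]-116.75,1),'z',round(T[1]+10.1,1))
```

```text
at [ 0.5642 -0.0977  0.0157] yaw -75.29 turn 0.0027 then shift mm [23.5 -0.3 -4.8] F [ 1.43 -3.51  5.44] grip 0.158 30.0 t 21.75 j [  6.  28. -19.   0. -43.   8.]
tcp board [-181.48993058   -2.13907876]
scene blue 31 [-84.9  -9.3] [ 67.1 141.8] 45.2
pts 523 [[-69.4, -40.2, 12.6], [17.9, 3.0, 14.3], [107.4, 41.5, 18.5]]
normal [ 0.017 -0.     1.   ] tilt deg 1.0
side blue 25 [-68.4  10.8] [156.9  41.9] 37.8
pts 147 [[-68.4, -43.2, 12.6], [59.7, -1.8, 13.7], [108.4, 43.0, 18.8]]
normal [ 0.019 -0.004  1.   ] tilt deg 1.1
3 tcp bx -182.0 z 17.2
10 tcp bx -182.0 z 24.5
20 tcp bx -180.2 z 34.6
30 tcp bx -176.5 z 44.1
40 tcp bx -171.0 z 53.2
50 tcp bx -164.3 z 61.6
60 tcp bx -156.4 z 68.6
70 tcp bx -147.4 z 74.0
80 tcp bx -137.4 z 77.5
85 tcp bx -132.1 z 78.5
90 tcp bx -126.8 z 79.1
95 tcp bx -121.7 z 79.8
100 tcp bx -116.7 z 80.0
105 tcp bx -111.7 z 79.7
110 tcp bx -106.7 z 79.1
120 tcp bx -96.9 z 76.5
```

Everything matches the lever geometry, with the blade 25 mm under. Next I lever along the arc, first to about 30°.

Request:
{"method": "drive_tool", "body": {
  "moves": [
    {"delta_pos":[0,0,-2],"turn":0,"claw":0},
    {"delta_pos":[0,0,-3.5],"turn":0,"claw":0},
    {"delta_pos":[0,0,-4],"turn":0,"claw":0},
    {"delta_pos":[-0.6,0,-5],"turn":0,"claw":0},
    {"delta_pos":[-1.2,0,-5],"turn":0,"claw":0},
    {"delta_pos":[-1.7,0,-4.8],"turn":0,"claw":0},
    {"delta_pos":[-2,0,-4.7],"turn":0,"claw":0},
    {"delta_pos":[0,0,0],"turn":0,"claw":0}
  ]
}}

```text
time_s: 22.85
tcp_pos: [0.5627, -0.0923, 0.0449]
ee_rot: [[0.254, -0.967, 0.001], [-0.967, -0.254, -0.0], [0.0, -0.001, -1.0]]
wrist_force: [0.0, -0.5, -1.4]
gripper_width: 0.158
gripper_force: 30.0
```

Run:
```python
from h import *
plan([*b2w(-205,-2.4),.0205],-75.45); print('tcp board',w2b(monitor.sense()['tcp_pos'])); coaster('scene');coaster('side')
```

```text
at [ 0.5627 -0.0923  0.0449] yaw -75.28 turn 0.0029 then shift mm [29.1 -0.3 24.4] F [ 0.04 -0.55 -1.38] grip 0.158 30.0 t 22.85 j [  7.  25. -18.   0. -47.   8.]
tcp board [-175.86710453   -2.07095437]
scene blue 34 [-53.4  -5.7] [ 99.7 139. ] 87.7
pts 281 [[-63.8, -43.1, 12.6], [61.4, -1.0, 13.7], [106.7, 41.6, 52.4]]
normal [ 0.152 -0.039  0.988] tilt deg 8.7
side blue 12 [-39.9  -5.6] [128.7  37.6] 31.4
pts 85 [[-61.9, -37.2, 12.6], [-6.6, 10.8, 21.8], [108.9, 43.0, 53.1]]
normal [0.226 0.076 0.971] tilt deg 13.1
```

Request:
{"method": "drive_tool", "body": {
  "moves": [
    {"delta_pos":[-2.4,0,-4.2],"turn":0,"claw":0},
    {"delta_pos":[-2.9,0,-4.4],"turn":0,"claw":0},
    {"delta_pos":[-3.2,0,-4.3],"turn":0,"claw":0},
    {"delta_pos":[-3.5,0,-4.1],"turn":0,"claw":0},
    {"delta_pos":[-3.8,0,-3.7],"turn":0,"claw":0},
    {"delta_pos":[-4.1,0,-3.3],"turn":0,"claw":0},
    {"delta_pos":[-4.4,0,-2.9],"turn":0,"claw":0},
    {"delta_pos":[-4.6,0,-2.5],"turn":0,"claw":0},
    {"delta_pos":[0,0,0],"turn":0,"claw":0}
  ]
}}

```text
time_s: 24.08
tcp_pos: [0.5551, -0.0641, 0.0741]
ee_rot: [[0.254, -0.967, 0.001], [-0.967, -0.254, 0.0], [0.0, -0.001, -1.0]]
wrist_force: [0.5, -0.8, -0.3]
gripper_width: 0.157
gripper_force: 30.0
```

```bash
sed -i 's/(P\[...,2\]>.0125)/(P[...,2]>.022)/' h.py
python3 - <<'E'
from h import *
plan([*b2w(-205,-2.4),.0205],-75.45); print('tcp board',w2b(monitor.sense()['tcp_pos'])); coaster('scene');coaster('side')
c=cap('side','d9.png'); cv2.imwrite('pics/c9.png',cv2.resize(cv2.cvtColor(c['color'],cv2.COLOR_RGB2BGR)[125:275,215:355],None,fx=4,fy=4))
E
```

```text
at [ 0.5551 -0.0641  0.0741] yaw -75.27 turn 0.0031 then shift mm [58.3 -0.6 53.6] F [ 0.48 -0.85 -0.35] grip 0.157 30.0 t 24.075 j [ 10.  22. -18.   0. -50.   5.]
tcp board [-146.67239265   -1.84741303]
scene blue 28 [ 9.  -0.2] [ 72.2 143.7] 86.5
pts 9 [[-51.2, 11.4, 64.1], [-24.3, 16.4, 80.7], [-22.2, 28.3, 85.2]]
side blue 104 [53.1  1.7] [ 44.9 116.5] 53.7
pts 63 [[-25.4, -5.5, 22.8], [-14.3, 33.8, 55.5], [-0.9, 43.3, 90.1]]
normal [0.952 0.025 0.304] tilt deg 72.3
```

The tilt measures 72°, on course. I'll carry it through vertical and over.

Request:
{"method": "drive_tool", "body": {
  "moves": [
    {"delta_pos":[-4.8,0,-2],"turn":0,"claw":0},
    {"delta_pos":[-5,0,-1.5],"turn":0,"claw":0},
    {"delta_pos":[-5,0,-1],"turn":0,"claw":0},
    {"delta_pos":[-5,0,-0.6],"turn":0,"claw":0},
    {"delta_pos":[-5,0,-0.6],"turn":0,"claw":0},
    {"delta_pos":[-5,0,0],"turn":0,"claw":0},
    {"delta_pos":[-5,0,0],"turn":0,"claw":0},
    {"delta_pos":[-5,0,0],"turn":0,"claw":0},
    {"delta_pos":[-5,0,0],"turn":0,"claw":0},
    {"delta_pos":[0,0,0],"turn":0,"claw":0},
    {"delta_pos":[0,0,0],"turn":0,"claw":0}
  ]
}}

```text
time_s: 25.6
tcp_pos: [0.5437, -0.0212, 0.0795]
ee_rot: [[0.254, -0.967, 0.0], [-0.967, -0.254, -0.0], [0.0, -0.0, -1.0]]
wrist_force: [-0.2, -0.5, -0.7]
gripper_width: 0.159
gripper_force: 30.0
```

Run:
```python
from h import *
plan([*b2w(-205,-2.4),.0205],-75.45); print('tcp board',w2b(monitor.sense()['tcp_pos'])); coaster('scene',.022);coaster('side',.022)
```

```text
at [ 0.5437 -0.0212  0.0795] yaw -75.3 turn 0.0026 then shift mm [102.8  -0.8  59. ] F [-0.19 -0.49 -0.68] grip 0.159 30.0 t 25.6 j [ 15.  21. -20.   0. -50.  -0.]
tcp board [-102.22335916   -1.55337297]
scene blue 154 [11.1  7.2] [119.6  68.2] 58.8
pts 47 [[-92.5, -10.6, 22.1], [0.4, 30.7, 23.6], [21.7, 43.5, 199.5]]
normal [ 0.747 -0.511  0.427] tilt deg 60.3
side blue 275 [29.2 -0.1] [95.3 89.3] 89.0
pts 84 [[-93.4, -26.2, 22.1], [12.7, 23.1, 23.1], [70.9, 42.4, 198.3]]
normal [ 0.595 -0.669  0.445] tilt deg 53.2
```

Request:
{"method": "drive_tool", "body": {
  "moves": [
    {"delta_pos":[10,0,-10],"turn":0,"claw":0},
    {"delta_pos":[40,0,-15],"turn":0,"claw":0},
    {"delta_pos":[50,0,-15],"turn":0,"claw":0},
    {"delta_pos":[50,0,-5],"turn":0,"claw":0},
    {"delta_pos":[0,0,0],"turn":0,"claw":0},
    {"delta_pos":[0,0,0],"turn":0,"claw":0}
  ]
}}

```text
time_s: 26.45
tcp_pos: [0.5813, -0.1667, 0.1245]
ee_rot: [[0.253, -0.968, -0.0], [-0.968, -0.253, 0.0], [-0.0, 0.0, -1.0]]
wrist_force: [-0.0, -0.1, -0.5]
gripper_width: 0.155
gripper_force: 30.0
```

Run:
```python
from h import *
plan([.5116,-.3635,.1243],-139.58); 
for n in ('scene','side'):
    c=cap(n,n+'10.png'); hsv=cv2.cvtColor(c['color'],cv2.COLOR_RGB2HSV).astype(int); P=cloud(c)
    uv=np.stack(np.meshgrid(np.arange(640),np.arange(400)),-1).reshape(-1,2); B=w2b(onplane(c,uv,.022)).reshape(400,640,2)
    m=((hsv[...,0]>90)&(hsv[...,0]<135)&(hsv[...,1]>60)&(hsv[...,2]>50)&(abs(B[...,1])<70)&(B[...,0]>-60)&(B[...,0]<130)).astype(np.uint8)
    k,l,st,ce=cv2.connectedComponentsWithStats(m); i=1+np.argmax(st[1:,4]); q=l==i
    r=cv2.minAreaRect(B[q].astype(np.float32)); X=np.c_[w2b(P)[q],P[q][:,2]*1e3,np.ones(q.sum())]
    print(n,st[i,4],np.round(r[0],1),np.round(r[1],1),r[2],'z plane',np.linalg.lstsq(X[:,[0,1,3]],X[:,2],rcond=None)[0].round(3),np.median(X[:,2]))
```

```text
at [ 0.5813 -0.1667  0.1245] yaw -75.37 turn 1.1207 then shift mm [ 180.7 -104.6    0.2] F [-0.04 -0.06 -0.47] grip 0.155 30.0 t 26.45 j [ -1.  23.  -8.  -0. -59.  15.]
 ** On entry to DLASCL parameter number  4 had an illegal value
 ** On entry to DLASCL parameter number  4 had an illegal valueTraceback (most recent call last):
  File "<stdin>", line 9, in <module>
    x, resids, rank, s = _umath_linalg.lstsq(a, b, rcond,
                         ~~~~~~~~~~~~~~~~~~~^^^^^^^^^^^^^
                                             signature=signature)
                                             ^^^^^^^^^^^^^^^^^^^^
    raise LinAlgError("SVD did not converge in Linear Least Squares")
numpy.linalg.LinAlgError: SVD did not converge in Linear Least Squares
```

Run:
```python
from h import *
for n in ('scene','side'):
    c=cap(n,n+'10.png'); hsv=cv2.cvtColor(c['color'],cv2.COLOR_RGB2HSV).astype(int); P=cloud(c)
    uv=np.stack(np.meshgrid(np.arange(640),np.arange(400)),-1).reshape(-1,2); B=w2b(onplane(c,uv,.022)).reshape(400,640,2)
    m=((hsv[...,0]>90)&(hsv[...,0]<135)&(hsv[...,1]>60)&(hsv[...,2]>50)&(abs(B[...,1])<70)&(B[...,0]>-60)&(B[...,0]<130)).astype(np.uint8)
    k,l,st,ce=cv2.connectedComponentsWithStats(m); i=1+np.argmax(st[1:,4]); q=l==i
    r=cv2.minAreaRect(B[q].astype(np.float32)); q&=np.isfinite(P[...,2]); X=np.c_[w2b(P)[q],P[q][:,2]*1e3,np.ones(q.sum())]
    print(n,st[i,4],np.round(r[0],1),np.round(r[1],1),r[2],'z plane',np.linalg.lstsq(X[:,[0,1,3]],X[:,2],rcond=None)[0].round(3),np.median(X[:,2]))
cv2.imwrite('pics/c10.png',cv2.resize(cv2.cvtColor(c['color'],cv2.COLOR_RGB2BGR)[125:275,215:355],None,fx=4,fy=4))
```

```text
scene 294 [33.8  3.3] [88.6 89. ] 0.5102716088294983 z plane [-0.8    0.069 54.292] 21.96602828547406
side 199 [30.  18.8] [57.7 90.5] 88.88385772705078 z plane [-0.424  0.436 21.27 ] 20.888680210591314
```

View pics/c10.png

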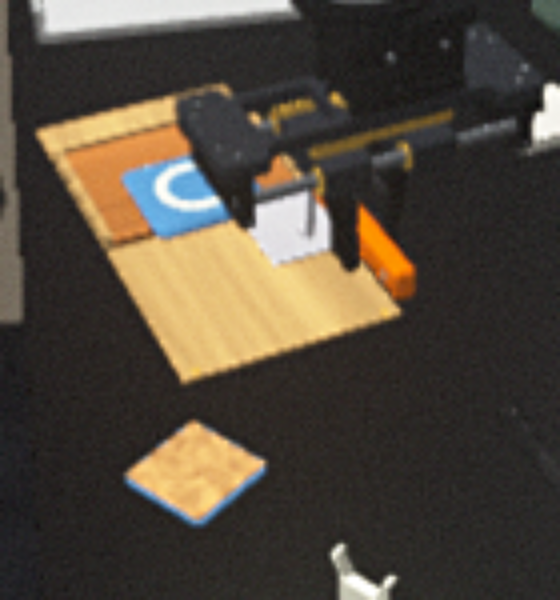

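The side crop shows the coaster blue side up, with its white ring at (190,190), lying on the raised half and centred near board x≈33 mm. The spatula is held clear of it. Next I carry the spatula back to the stand.

Request:
{"method": "drive_tool", "body": {
  "moves": [
    {"delta_pos":[43.2,29.3,0],"turn":0,"claw":0},
    {"delta_pos":[43.2,29.3,0],"turn":0,"claw":0},
    {"delta_pos":[43.2,29.3,0],"turn":0,"claw":0},
    {"delta_pos":[43.2,29.3,0],"turn":0,"claw":0},
    {"delta_pos":[0,0,0],"turn":0.1867,"claw":0},
    {"delta_pos":[0,0,0],"turn":0.1867,"claw":0},
    {"delta_pos":[0,0,0],"turn":0.1867,"claw":0},
    {"delta_pos":[0,0,0],"turn":0.1867,"claw":0},
    {"delta_pos":[0,0,0],"turn":0.1867,"claw":0},
    {"delta_pos":[0,0,0],"turn":0.1867,"claw":0},
    {"delta_pos":[0,0,0],"turn":0,"claw":0},
    {"delta_pos":[0,0,0],"turn":0,"claw":0}
  ]
}}

```text
time_s: 28.1
tcp_pos: [0.5124, -0.3626, 0.1245]
ee_rot: [[-0.758, -0.652, -0.0], [-0.652, 0.758, -0.0], [0.0, 0.0, -1.0]]
wrist_force: [0.0, 0.1, -1.2]
gripper_width: 0.156
gripper_force: 30.0
```

```bash
python3 -c "
from h import *
plan([.5116,-.3635,.0243],-139.58)"
```

```text
at [ 0.5124 -0.3626  0.1245] yaw -139.28 turn 0.0053 then shift mm [  1.2  -0.2 100.2] F [ 0.    0.12 -1.17] grip 0.156 30.0 t 28.1 j [-21.  25.  -5.   0. -60. -29.]
```

Request:
{"method": "drive_tool", "body": {
  "moves": [
    {"delta_pos":[1.2,-0.2,0],"turn":0.0053,"claw":0},
    {"delta_pos":[0,0,35],"turn":0,"claw":0},
    {"delta_pos":[0,0,30],"turn":0,"claw":0},
    {"delta_pos":[0,0,15],"turn":0,"claw":0},
    {"delta_pos":[0,0,10],"turn":0,"claw":0},
    {"delta_pos":[0,0,6],"turn":0,"claw":0},
    {"delta_pos":[0,0,3],"turn":0,"claw":0},
    {"delta_pos":[0,0,0],"turn":0,"claw":0},
    {"delta_pos":[0,0,0],"turn":0,"claw":0}
  ]
}}

```text
time_s: 29.22
tcp_pos: [0.5118, -0.3642, 0.0261]
ee_rot: [[-0.764, -0.646, 0.001], [-0.646, 0.764, -0.0], [-0.0, -0.001, -1.0]]
wrist_force: [-0.3, -0.5, -1.3]
gripper_width: 0.159
gripper_force: 30.0
```

Request:
{"method": "drive_tool", "body": {
  "moves": [
    {"delta_pos":[0,0,1],"turn":0,"claw":0},
    {"delta_pos":[0,0,0.6],"turn":0,"claw":0},
    {"delta_pos":[0,0,0],"turn":0,"claw":0},
    {"delta_pos":[0,0,0],"turn":0,"claw":0}
  ]
}}

```text
time_s: 29.72
tcp_pos: [0.5115, -0.3641, 0.0241]
ee_rot: [[-0.764, -0.646, 0.0], [-0.646, 0.764, -0.0], [-0.0, -0.0, -1.0]]
wrist_force: [-1.1, 0.5, 0.8]
gripper_width: 0.158
gripper_force: 30.0
```

Resting in the stand. Now I release, and then rise.

Request:
{"method": "drive_tool", "body": {
  "moves": [
    {"delta_pos":[0,0,0],"turn":0,"claw":0.3},
    {"delta_pos":[0,0,0],"turn":0,"claw":0.5},
    {"delta_pos":[0,0,0],"turn":0,"claw":0.6},
    {"delta_pos":[0,0,0],"turn":0,"claw":0.6},
    {"delta_pos":[0,0,0],"turn":0,"claw":0.6},
    {"delta_pos":[0,0,-20],"turn":0,"claw":0.6},
    {"delta_pos":[0,0,-40],"turn":0,"claw":0.6},
    {"delta_pos":[0,0,-50],"turn":0,"claw":0.6},
    {"delta_pos":[0,0,-50],"turn":0,"claw":0.6},
    {"delta_pos":[0,0,0],"turn":0,"claw":0.6},
    {"delta_pos":[0,0,0],"turn":0,"claw":0.6}
  ]
}}

```text
time_s: 31.1
tcp_pos: [0.511, -0.3636, 0.1834]
ee_rot: [[-0.764, -0.645, -0.0], [-0.645, 0.764, 0.001], [-0.0, 0.001, -1.0]]
wrist_force: [0.0, -0.0, 0.2]
gripper_width: 0.597
gripper_force: 0.0
```

Run:
```python
from h import *
print(monitor.sense()['time_s'])
for n in('scene','side'):
    c=cap(n,n+'11.png'); P=cloud(c); hsv=cv2.cvtColor(c['color'],cv2.COLOR_RGB2HSV).astype(int)
    D=P-np.array([.5116,-.3638,0]); a=1e3*(D[...,0]*.763+D[...,1]*.647); b=1e3*(-D[...,0]*.647+D[...,1]*.763)
    m=(abs(a)<70)&(abs(b)<40)&(P[...,2]>.055)&(P[...,2]<.1)&(hsv[...,0]<18)&(hsv[...,1]>150)&(hsv[...,2]>120)
    t=m&(P[...,2]>.077); q=np.c_[a[t],b[t],P[t][:,2]*1e3]
    print(n,t.sum(),np.percentile(q,[2,50,98],axis=0).round(1).tolist(),'slope',np.polyfit(q[:,0],q[:,2],1).round(3),np.polyfit(q[:,0],q[:,1],1).round(3))
    uv=np.stack(np.meshgrid(np.arange(640),np.arange(400)),-1).reshape(-1,2); B=w2b(onplane(c,uv,.022)).reshape(400,640,2)
    k=(hsv[...,0]>90)&(hsv[...,0]<135)&(hsv[...,1]>60)&(hsv[...,2]>50)&(abs(B[...,1])<60)&(B[...,0]>-30)&(B[...,0]<130)&np.isfinite(P[...,2])
    r=cv2.minAreaRect(B[k].astype(np.float32)); Bp=w2b(P)[k]; z=P[k][:,2]*1e3; g=abs(z-22)<6
    print('coaster',k.sum(),np.round(r[0],1),np.round(r[1],1),np.linalg.lstsq(np.c_[Bp[g],np.ones(g.sum())],z[g],rcond=None)[0].round(3),np.median(z))
```

```text
31.1
scene 272 [[-54.3, -8.3, 77.9], [-3.3, -2.8, 81.7], [52.7, 4.2, 85.3]] slope [-8.0000e-03  8.1634e+01] [ 0.017 -2.681]
coaster 78 [49.7 41.4] [21.1 63.8] [ 1.0000e-03 -9.5000e-02  2.4781e+01] 21.375620629959514
side 274 [[-54.8, -7.9, 77.2], [-6.2, -2.8, 80.1], [53.1, 4.7, 83.2]] slope [7.0000e-03 8.0176e+01] [-1.000e-03 -2.296e+00]
coaster 4 [58.1  7.5] [74.8  4. ] [ 0.486 -0.98   0.041] 161.7308301942423
```

Request:
{"method": "drive_tool", "body": {
  "moves": [
    {"delta_pos":[50,-12,-5],"turn":0,"claw":0.6},
    {"delta_pos":[50,-12,0],"turn":0,"claw":0.6},
    {"delta_pos":[50,-12,0],"turn":0,"claw":0.6},
    {"delta_pos":[50,-12,0],"turn":0,"claw":0.6},
    {"delta_pos":[50,-12,0],"turn":0,"claw":0.6},
    {"delta_pos":[50,-12,0],"turn":0,"claw":0.6},
    {"delta_pos":[50,-12,0],"turn":0,"claw":0.6},
    {"delta_pos":[0,0,0],"turn":0,"claw":0.6}
  ]
}}

```text
time_s: 32.2
tcp_pos: [0.295, -0.6559, 0.1856]
ee_rot: [[-0.767, -0.642, -0.003], [-0.642, 0.767, 0.003], [-0.0, 0.004, -1.0]]
wrist_force: [-0.1, 0.6, -0.6]
gripper_width: 0.597
gripper_force: 0.0
```

Run:
```python
from h import *
for n in('scene','side'):
    c=cap(n,n+'12.png'); P=cloud(c); hsv=cv2.cvtColor(c['color'],cv2.COLOR_RGB2HSV).astype(int)
    uv=np.stack(np.meshgrid(np.arange(640),np.arange(400)),-1).reshape(-1,2); B=w2b(onplane(c,uv,.022)).reshape(400,640,2)
    k=(hsv[...,0]>90)&(hsv[...,0]<135)&(hsv[...,1]>60)&(hsv[...,2]>50)&(abs(B[...,1])<70)&(B[...,0]>-30)&(B[...,0]<130)&np.isfinite(P[...,2])
    r=cv2.minAreaRect(B[k].astype(np.float32)); Bp=w2b(P)[k]; z=P[k][:,2]*1e3; g=abs(z-22)<6
    print('coaster',k.sum(),np.round(r[0],1),np.round(r[1],1),np.linalg.lstsq(np.c_[Bp[g],np.ones(g.sum())],z[g],rcond=None)[0].round(3),np.median(z))
```

```text
coaster 463 [33.8  3.3] [88.6 89. ] [ 9.0000e-03 -8.0000e-03  2.1534e+01] 21.873178441412342
coaster 146 [-5.8 -2.2] [38.6 93.4] [ 5.8000e-02 -1.0000e-02  2.0177e+01] 20.339420625097418
```

The coaster is flat (slope under 0.01) at board (34, 3) mm with its top at 21.9 mm. The spatula lies level in its stand.

```bash
python3 -c "
from h import *
print(ticket.finish_job())"
```

```text
the job is handed in; nothing more can be done
None
```

I pressed the coaster home at about 5–6 N and turned it over the step onto the raised half: it lies flat, cork side down, at about (34, 3) mm on the board. The spatula is level back in its stand and the job is handed in at about 32 s; I got no verdict back and did not re-measure the glass, marker and note block.

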